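# Slide the wax pot into its hotplate clip

### The job

Slide the wax pot along the hotplate to the marked circle beside the spring clip, without lifting it, and press its thin side tab in between the clip's white jaws and on, until you feel it come firmly up against the red stop behind them. Press it home with about 1.5 kg of push, never more than 2 kg, then let go, leaving the pot caught in the clip and standing flat, and the tins, spools, pliers and cutter case where they are.

Things in the scene. Friction and masses are not known exactly. Their poses are not given: they have to be found in the camera images.
- hotplate: Fixed twin hotplate: light grey slab, 230 (x, -95 front to +135 back) x 420 mm (y, -220 to +200), top 28 mm above its origin, on the table under the pot lane. x points from the front (robot's left) to the back, y along the lane (+y away from the robot). Two black discs with white rims 124 mm across, at x = 0: y = +85 mm (the pot starts there, up to 40 mm off) and y = -68 mm (target).
- rack_front (a point): Middle of the front rod of a fixed wire rack over the hotplate, 215 mm above the table; axes as the hotplate. Six 6 mm rods along y, from -265 to +265 mm, lie 0, 40, 80, 120, 165, 205 mm from it along x; side rails, two rear posts, open in front. The pot's handle is reached only under this rod, the tool leaning 30 to 45 degrees from vertical, outward (-x).
- target_mark (a point): Centre of the target circle, on the hotplate's top; axes as the hotplate. A pot fully home in the clip has its origin within 12 mm of this point along y, on x = 0, and its axes parallel to these.
- pot: Blue pot, flat steel lid, loose, 0.45 to 0.8 kg, 110 mm diameter (lid 114), 67 high. Origin: centre of underside, z up. Level wooden handle along -x, 16 mm wide, 14 high, x = -48 to -125 mm, 45 mm up. On its -y side a thin upright steel tab, 4 mm thick, 12 to 40 mm up, ends at y = -107 in a round upright bead 8 mm thick. Starts turned up to 0.25 rad, up to 6 mm off the lane.
- handle (a point): On the handle's centre line, where to grip: 97 mm from the pot's axis (28 mm from the free end), 45 mm above its underside (73 mm above the table); axes as the pot. The rack's front rod is about 18 mm farther out (-x) and 142 mm higher.
- tab_edge (a point): Centre line of the bead at the tab's outer end, at (0, -107, 26) mm in the pot's frame; axes as the pot.
- clip: Fixed aluminium clip at the hotplate's -y end; origin and axes of the hotplate. Two upright white sprung jaws, nose radius 10 mm, 36 to 73 mm above the table, leave a 5 mm gap; each is pressed shut by 1.6 N plus 0.4 N/mm. The bead parts them about 1.5 mm each; they close behind it. Behind them a rigid red stop (18 mm disc on a set screw), its depth set differently each time and not reported.
- clip_mouth (a point): Midway between the jaw noses, 54 mm above the table, y = -155 mm in the hotplate's frame; axes as the hotplate. The bead goes in along -y: its centre meets the noses 6 mm before this point, is caught from 6 mm past it, and meets the red stop 8 to 32 mm past it (to be felt). Entering takes 4 to 12 N with the pot's drag; sliding the pot alone 2 to 6 N.
- jaw_near (a joint): Opening of the jaw on the handle side (-x of the hotplate), m: 0 closed, grows as it is pushed outward, at most 0.007.
- jaw_far (a joint): Opening of the jaw on the back side (+x), m: 0 closed, at most 0.007.
- tin_a: Brass tin with lid, loose, 50 mm diameter, 35 mm high, on the back of the hotplate; bystander. Origin: centre of its underside.
- tin_b: Copper tin with lid, as tin_a; bystander.
- spool_a: White thread spool, upright, 68 mm diameter, 44 mm high, loose on the table; bystander. Origin: centre of its underside.
- spool_b: White thread spool as spool_a; bystander.
- pliers_a: Pliers with blue handles lying flat, about 155 mm long, 11 mm high; bystander. Origin under the pivot; the nose points along x.
- pliers_b: Pliers as pliers_a; bystander.
- cutter: Flat grey cutter case, 140 x 22 x 12 mm, long side along its x; bystander. Origin: centre of its underside.
Things that resemble listed ones, but are neither listed nor needed, are in the scene too. What is meant by the pot is not black or purple, and is the larger of those in its own colour.

How it is judged:
By the outcome, as a careful person would: the job done as asked, in the order asked, and still so for the second after the job is handed in, with the robot touching nothing.
It also fails if it takes over 56 s, if anything falls off the work surface, if the arm or the gripper's body presses on something with over 40 N, if the wrist force passes 120 N, or if a joint passes its speed limit or range.

### The arm

A 6-joint arm with a two-finger parallel gripper is mounted at the origin on the work surface. World frame = base frame: x ahead of the robot, y to its left, z up, the work surface at z = 0. Lengths are in mm, angles in rad, forces in N, time in s.
With the tool pointing down it reaches from about 350 to 775 mm from the base axis. Payload 7.3 kg.
Tool frame: the origin (TCP) lies at the very end of the fingers, on their centre line; the grasp point (between the pads) lies grip_point_offset behind it (grip_point_offset is the distance from the TCP to the grasp point, in mm); x points along the fingers, z is the direction in which the jaws open and shut, and the axes are right-handed (so a half turn about x gives the same grasp; the last joint's range is limited). The gripper opens to 92 mm and grips with 3 to 60 N. Pads are 19 mm wide; open, the fingers measure 130 mm over their backs; the gripper's body (75 mm by 190 mm) begins 47 mm behind the grasp point.
Start: joints at [1.115, 0.342, 1.524, -0, 1.275, -0.146], TCP at [160.041, 500.032, 226.741] pointing down, gripper open.
Joint ranges: [-2.53, 2.53], [-0.77, 2.02], [0.04, 2.7], [-1, 4.14], [0.28, 2.66], [-3.11, 3.11]. Speed limits (rad/s): [2.57, 2.57, 3.14, 3.14, 3.14, 3.14].

### API

Orientations are given as [roll, pitch, yaw] about the fixed x, y, z axes, in that order (R = Rz(yaw) Ry(pitch) Rx(roll)).
In Python, from plant import * gives the robot as it stands.
- The arm moves only by the tool send_rows, never from a script. Its argument "series" is text: rows parted by semicolons, each of 5 numbers parted by spaces: the gripper's target within -1 to 1 (fully open at 1, half-way at 0, shut at -1), then the shift along the tool's x, y, z in units of 30 mm (1.0 is 30 mm), then the turn about the tool's x in units of 5 degrees (1.0 is 5 degrees). A call has 1 to 8 rows; each row is the pose to reach, as a shift and turn from the pose commanded when the call began, along the tool's axes at that moment; what a row does not reach only later rows make up. A row lasts 1/8 s, in which the tool goes at most 62.5 mm and 10.7 degrees, less where a joint would pass 70% of its speed; a pose out of reach is approached as far as the arm can. A call with a gripper value outside its range is refused whole. The fingers move at their own pace and stop on an object; the grip force is fixed at half the most. Time passes only in rows, so rows that repeat a pose let the fingers close. It gives the time, the measured TCP pose, the force and the opening at its end, in the units of the state.
- get_obs(): the state, without advancing time (a new reading comes with each control period).
- capture(name): name is "scene" or "top" or "wrist"; returns a dict with "pixels" (480x640x3 uint8, red, green, blue), "mtx" (3x3 intrinsics, pixels), "R" (3x3) and "t" (3): a world point X has camera coordinates R X + t. Camera axes: x right, y down, z forward; pixel columns grow to the right and rows downward; lengths in mm; the calibration is good to about 2 mm. The wrist camera is an equidistant fisheye: a pixel r from the principal point sees the ray r / f radians off the axis. A picture is of the moment at which its call begins. There is no depth.
- close_job(): hands the job in, once; it reports no verdict.
Trained networks look in a picture, given as the dict that the camera call returned (one of the last four; its "shot" number tells which), for a name from the list of things; names that differ only in an ending like _2 or _b are one class to them, and where a whole thing is asked for, a point or a joint stands for the part that bears it (a point fixed in the world has none). Each returns a list of dicts, best first, with "score" (0 to 1); they miss things now and then, are a little off and sometimes report something else, mostly with a low value. They report only what shows in the picture. A call takes as long as a camera call. They do not tell look-alikes from the thing itself.
- cut_out(picture, thing): "pixels" (480x640 bool, what is visible of it).
- place_of(picture, thing): "point" ([x, y, z] in mm, in world coordinates, good to about 4 mm: a listed point, or the origin of a listed thing).
The state is a dict: "time": time; "joint_positions": joint angles; "dq": joint speeds; "tau": joint torques, N m; "tool_pos": TCP position; "tcp_rot": TCP orientation; "contact_force": force on the tool from outside, world axes, zero at the start; "moment": the same for the moment, N m; "grip_width": finger opening in mm.
Only numpy, scipy, OpenCV 4.12 (cv2) and the standard library are available. Lean on these libraries where they do the work, as an engineer would, in place of code of your own. Each camera call takes 0.05 s, during which the arm holds its last target.

## Working session

There is one attempt and no reset: what is moved stays moved. The work goes in short steps, Python scripts to look and compute and a tool call to move; the robot and the scene stay as the last step left them, time stands still between calls to the robot, and variables do not carry over. Pictures are saved under pics/ and viewed, and the job is handed in when it is done.

Besides the shell and the picture viewer there is one more tool, called after ">>>" as name(argument=value, ...) on one line, values as JSON. send_rows: Moves the arm, as the interface text tells. Its arguments: {"type":"object","properties":{"series":{"type":"string"}},"required":["series"]}

```bash
ls -la; mkdir -p pics; python3 - <<'E'
from plant import *
import cv2
o=get_obs(); print({k:(v if not hasattr(v,'round') else v) for k,v in o.items()})
for n in ("scene","top","wrist"):
    p=capture(n); cv2.imwrite(f"pics/{n}0.png",p["pixels"][:,:,::-1]); print(n,p["shot"],p["mtx"],p["R"],p["t"])
E
```

```text
total 12
drwxr-xr-x  3 agent agent 4096 Dec  6 15:35 .
drwxr-xr-x 23 root  root  4096 Dec  6 15:35 ..
drwxr-xr-x  2 agent agent 4096 Dec  6 15:35 pics
{'time': 0.0, 'joint_positions': array([ 1.11501068e+00,  3.42701661e-01,  1.52502844e+00,  1.81601274e-05,
        1.27542023e+00, -1.46018911e-01]), 'dq': array([-0.0004393 ,  0.00166578,  0.00203655,  0.00046243,  0.00190474,
        0.00011023]), 'tau': array([ 1.91674453e-04, -4.31238377e+01, -2.44217777e+01,  7.17640459e-02,
        5.60030504e-02, -1.17391501e-04]), 'tool_pos': array([159.83569176, 499.63768618, 226.05192342]), 'tcp_rot': array([ 2.98442588,  1.56923856, -2.03773514]), 'contact_force': array([0.06986845, 0.26636707, 0.30511051]), 'moment': array([-0.04956087, -0.02028651, -0.04032966]), 'grip_width': 91.49840577810299}
scene 1 [[602.81661877   0.         313.29828199]
 [  0.         602.81661877 239.1840422 ]
 [  0.           0.           1.        ]] [[ 0.22985525  0.97321329 -0.00473934]
 [ 0.6055692  -0.14683321 -0.78212912]
 [-0.76187434  0.17690648 -0.62309837]] [-145.36386609 -231.11662964 1895.00169445]
top 2 [[440.83990021   0.         320.92878762]
 [  0.         440.83990021 237.01075723]
 [  0.           0.           1.        ]] [[ 0.01300682 -0.99990777  0.00390945]
 [-0.98629165 -0.01347271 -0.16446053]
 [ 0.16449804 -0.00171675 -0.98637592]] [  28.84657491  576.7272281  1137.8092062 ]
wrist 3 [[371.64829954   0.         315.96761174]
 [  0.         371.64829954 245.42993034]
 [  0.           0.           1.        ]] [[ 0.30441053  0.9525404  -0.00100563]
 [ 0.90954007 -0.29035464  0.29737356]
 [ 0.28296834 -0.0914383  -0.95476068]] [-524.54174132  -37.39990778  393.41132898]
```

View pics/scene0.png

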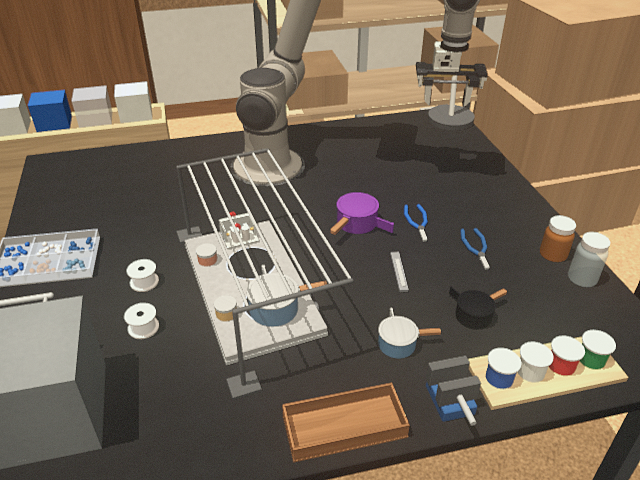

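View pics/top0.png

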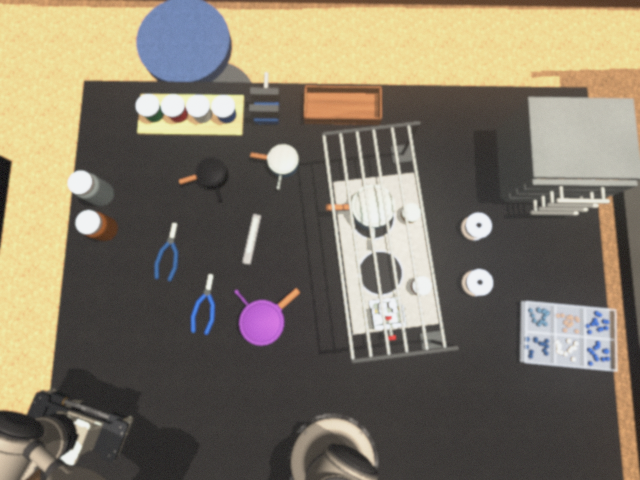

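View pics/wrist0.png

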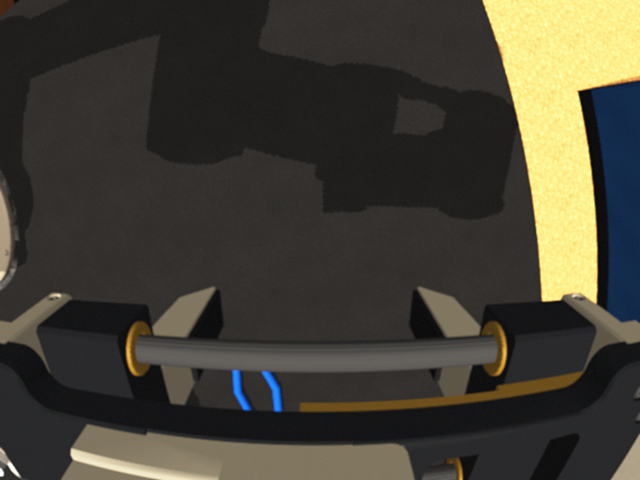

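Three blue, black and purple pots compete. The blue pot under the rack is at scene (272,300) / top (371,208). Another blue one stands in the open at scene (398,335) / top (282,158). There is also a black pot at (475,305) and a purple pot at (358,212). The one on the hotplate looks like the larger blue one. I'll measure it and confirm in a crop.

```bash
cat > h.py <<'E'
from plant import *
import numpy as np, cv2
from scipy.spatial.transform import Rotation as Ro
def ray(p,u,v):
    K=p["mtx"];d=np.array([(u-K[0,2])/K[0,0],(v-K[1,2])/K[1,1],1.])
    return -p["R"].T@p["t"], p["R"].T@d
def atz(p,u,v,z):
    c,d=ray(p,u,v); return c+d*(z-c[2])/d[2]
def proj(p,X):
    X=np.atleast_2d(X); c=X@p["R"].T+p["t"]; q=c@p["mtx"].T; return q[:,:2]/q[:,2:]
def Rt(o=None):
    o=o or get_obs(); return Ro.from_euler('xyz',o["tcp_rot"]).as_matrix()
E
python3 - <<'E'
from h import *
np.set_printoptions(precision=1,suppress=True)
P={n:capture(n) for n in("scene","top")}
for t in "hotplate rack_front target_mark pot handle tab_edge clip clip_mouth tin_a spool_a pliers_a cutter".split():
    for n in P:
        print(t,n,[(r["point"] if not hasattr(r["point"],'round') else np.round(r["point"],1),round(float(r["score"]),2)) for r in place_of(P[n],t)][:4])
s=P["scene"]["pixels"][220:370,180:460]; cv2.imwrite("pics/crop1.png",cv2.resize(s,None,fx=2.8,fy=2.8,interpolation=2)[:,:,::-1])
s=P["top"]["pixels"][110:370,230:470]; cv2.imwrite("pics/crop2.png",cv2.resize(s,None,fx=2.3,fy=2.3,interpolation=2)[:,:,::-1])
print(get_obs()["time"])
E
```

```text
hotplate scene [([398.9, -134.5, 52.7], 0.4)]
hotplate top [([553.2, -113.2, 2.3], 0.98), ([534.6, -1.2, 212.4], 0.39)]
rack_front scene [([540.5, 1.0, 216.8], 0.88)]
rack_front top [([536.2, 1.4, 214.1], 0.73), ([653.7, 0.4, 71.6], 0.55)]
target_mark scene [([487.7, -121.0, 24.0], 0.84), ([428.1, 339.7, -0.1], 0.3)]
target_mark top []
pot scene [([757.9, 345.4, -2.3], 0.82), ([798.1, 145.8, -1.7], 0.65), ([657.4, -102.6, 26.5], 0.63)]
pot top [([756.7, 345.3, -1.5], 0.82), ([354.7, 185.0, 2.7], 0.78), ([656.7, -97.8, 28.8], 0.62), ([795.3, 149.3, -2.9], 0.56)]
handle scene [([735.8, 412.0, 34.3], 0.95), ([413.7, 109.1, 48.0], 0.91), ([652.9, -0.6, 72.9], 0.77), ([809.5, 213.0, 33.8], 0.73)]
handle top [([413.3, 114.3, 44.8], 0.83), ([813.3, 220.5, 35.7], 0.78), ([654.8, -0.4, 71.9], 0.56)]
tab_edge scene [([549.9, -103.1, 50.4], 0.82), ([718.2, 162.9, 17.0], 0.77), ([429.4, 260.3, 25.1], 0.68), ([686.0, 320.2, 22.9], 0.61)]
tab_edge top [([430.9, 256.6, 27.1], 0.92), ([682.7, 319.3, 19.5], 0.86), ([719.1, 155.9, 18.9], 0.74)]
clip scene []
clip top []
clip_mouth scene [([399.6, -136.3, 53.1], 0.87)]
clip_mouth top [([401.9, -135.5, 55.2], 0.97)]
tin_a scene [([446.2, -225.6, 31.3], 0.95), ([646.6, -205.3, 32.9], 0.7), ([572.7, 456.1, -1.4], 0.26)]
tin_a top [([645.5, -204.3, 26.2], 0.82), ([448.1, -228.4, 25.0], 0.58)]
spool_a scene [([463.7, -385.2, 1.6], 0.98), ([613.4, -388.6, -3.0], 0.93)]
spool_a top [([463.2, -384.1, -2.5], 0.81), ([445.6, -225.8, 28.3], 0.41), ([657.6, -96.6, 27.7], 0.3)]
pliers_a scene [([423.8, 340.2, -0.8], 0.66), ([450.5, -221.6, 31.5], 0.64), ([566.9, 454.9, 2.6], 0.63)]
pliers_a top [([427.7, 341.4, -2.9], 0.77), ([465.8, -387.2, -1.1], 0.7), ([567.9, 456.5, 1.3], 0.59)]
cutter scene [([577.0, 232.0, -3.2], 0.6)]
cutter top [([575.4, 230.6, 0.1], 0.78), ([654.4, 0.1, 71.5], 0.33)]
1.45
```

View crops.

View pics/crop1.png

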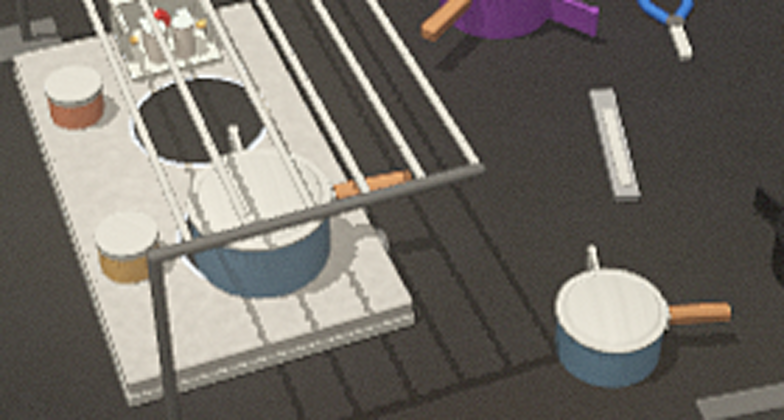

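View pics/crop2.png

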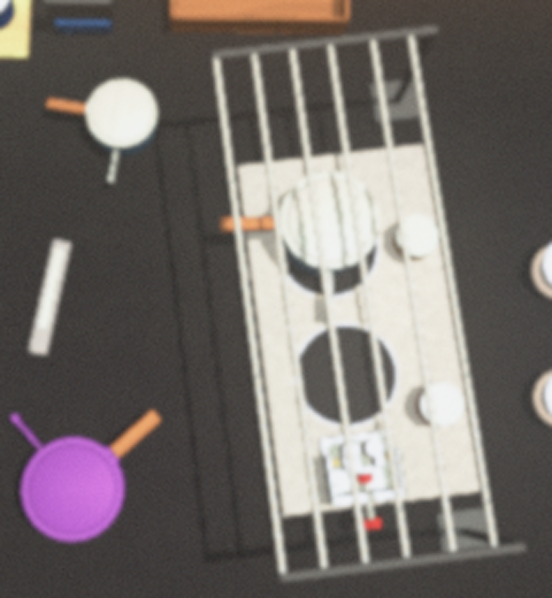

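The blue pot under the rack spans a larger lid (about 114 mm) and stands on the hotplate, at enlarged crop1 (265,200). The open-table blue pot at (610,325) is smaller. The listed pot is therefore the one on the hotplate. The move rows only turn about the tool's x axis, so I need to know the tool axes and how lean could come about.

>>> send_rows(series="1 -0.5 0 0 0")

```text
time: 1.58
tool_pos: [159.8, 499.5, 241.4]
tcp_rot: [2.99, 1.568, -2.032]
contact_force: [-0.1, -0.2, 0.0]
grip_width: 91.7
```

>>> send_rows(series="1 0 0 2 0;1 0 0 4 0;1 0 0 6 0;1 0 0 8 0;1 0 0 10 0;1 0 0 12 0;1 0 0 12 0;1 0 0 12 0")

```text
time: 2.58
tool_pos: [256.4, 801.1, 221.3]
tcp_rot: [0.013, 1.539, 1.274]
contact_force: [0.5, 0.3, -0.4]
grip_width: 91.8
```

```bash
python3 - <<'E'
from h import *
np.set_printoptions(precision=3,suppress=True)
o=get_obs(); print(o["time"],Rt(o),o["tool_pos"],o["joint_positions"])
E
```

```text
2.575 [[ 0.009 -0.952  0.305]
 [ 0.031  0.305  0.952]
 [-0.999  0.     0.032]] [256.377 801.142 221.307] [ 1.169  1.137  0.037  0.004  1.935 -0.091]
```

>>> send_rows(series="1 0 0 -1 0;1 0 0 -2 0;1 0 0 -2 0")

```text
time: 2.95
tool_pos: [236.8, 741.1, 224.7]
tcp_rot: [0.006, 1.536, 1.267]
contact_force: [-0.2, 0.3, 0.2]
grip_width: 91.7
```

```bash
python3 - <<'E'
from h import *
np.set_printoptions(precision=3,suppress=True)
o=get_obs(); print(o["time"],Rt(o),o["tool_pos"],o["joint_positions"])
E
```

```text
2.95 [[ 0.01  -0.952  0.305]
 [ 0.033  0.305  0.952]
 [-0.999  0.     0.035]] [236.782 741.133 224.732] [ 1.162  0.852  0.632  0.004  1.623 -0.099]
```

Useful finding: when a commanded pose is out of reach, the arm tilts toward it, and the tilt stays in the next commanded pose. So lean can be built up by stretching past reach. The lean I need has the tip toward hotplate +x, about world (0.15, -0.99). I'll do that stretch on the robot's right side, high up, so first I'll raise, retract and turn the jaws along the lane.

>>> send_rows(series="1 -1 0 -1.2 1.7;1 -2 0 -2.4 3.4;1 -3 0 -3.6 5.1;1 -4 0 -4.8 6.8;1 -5 0 -6 8.5;1 -6 0 -7.2 10.2;1 -7 0 -8.4 11.9;1 -7.5 0 -9.5 12.7")

```text
time: 3.95
tool_pos: [149.1, 465.2, 442.5]
tcp_rot: [1.074, 1.523, 1.224]
contact_force: [1.3, -0.7, 0.4]
grip_width: 91.6
```

```bash
python3 - <<'E'
from h import *
np.set_printoptions(precision=3,suppress=True)
o=get_obs(); print(o["time"],Rt(o),o["tool_pos"],o["joint_positions"])
E
```

```text
3.95 [[ 0.016 -0.149  0.989]
 [ 0.045  0.988  0.148]
 [-0.999  0.042  0.023]] [149.065 465.156 442.513] [1.1   0.172 1.176 0.006 1.746 0.951]
```

>>> send_rows(series="1 0 -1.7 1.1 0;1 0 -3.4 2.2 0;1 0 -5.1 3.3 0;1 0 -6.8 4.4 0;1 0 -8.5 5.5 0;1 0 -10.2 6.6 0;1 0 -11.8 7.5 0;1 0 -13.8 7.5 0")

```text
time: 4.95
tool_pos: [437.0, 88.7, 429.6]
tcp_rot: [0.944, 1.531, 1.098]
contact_force: [-0.4, 1.1, -0.8]
grip_width: 91.6
```

>>> send_rows(series="1 0 -2 -0.2 0;1 0 -4 -0.5 0;1 0 -6 -1 0;1 0 -7.8 -1.8 0;1 0 -9.2 -3.2 0;1 0 -10.6 -4.6 0;1 0 -12 -6 0;1 0 -13.4 -7.4 0")

```text
time: 5.95
tool_pos: [275.4, -343.0, 413.4]
tcp_rot: [0.914, 1.539, 1.066]
contact_force: [1.2, -0.8, 0.3]
grip_width: 92.2
```

>>> send_rows(series="1 0 -1.4 -1.4 0;1 0 -2.8 -2.8 0;1 0 -4.2 -4.2 0;1 0 -5.6 -5.6 0;1 0 -5.6 -5.6 0")

```text
time: 6.58
tool_pos: [133.0, -535.6, 402.5]
tcp_rot: [1.075, 1.538, 1.223]
contact_force: [-0.5, 1.0, -0.4]
grip_width: 91.8
```

```bash
python3 - <<'E'
from h import *
np.set_printoptions(precision=3,suppress=True)
o=get_obs(); print(o["time"],Rt(o),o["tool_pos"],o["joint_positions"])
for n in("scene","top"): cv2.imwrite(f"pics/{n}1.png",capture(n)["pixels"][:,:,::-1])
E
```

```text
6.575 [[ 0.011 -0.148  0.989]
 [ 0.031  0.989  0.147]
 [-0.999  0.029  0.016]] [ 132.976 -535.56   402.536] [-1.475  0.35   1.041  0.015  1.78  -1.62 ]
```

View pics/scene1.png

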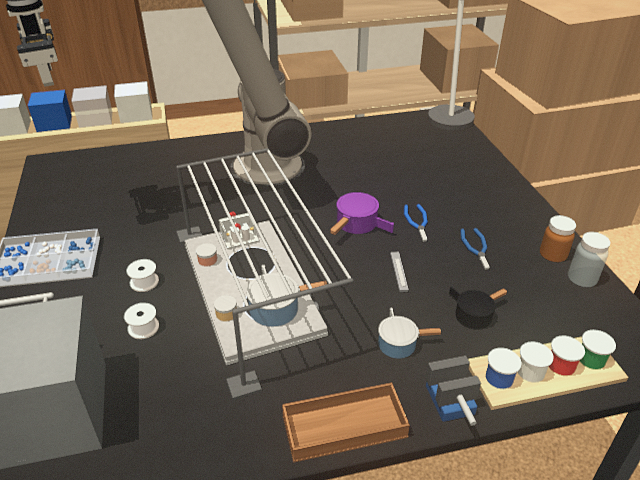

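The picture shows the gripper high at (40,50), with its shadow at (150,195) on bare table, so it's clear of everything. Next comes the stretch outward.

>>> send_rows(series="1 0 -2 -0.5 0;1 0 -4 -1 0;1 0 -6 -1.5 0;1 0 -8 -1.7 0;1 0 -10 -1.7 0;1 0 -12 -1.7 0;1 0 -14 -1.7 0;1 0 -16 -1.7 0")

```text
time: 7.68
tool_pos: [124.4, -783.3, 316.6]
tcp_rot: [-0.748, 1.548, -0.594]
contact_force: [0.2, 0.3, -0.7]
grip_width: 91.9
```

```bash
cat > st.py <<'E'
from h import *
np.set_printoptions(precision=3,suppress=True)
o=get_obs(); R=Rt(o); print(o["time"]);print(R); print(o["tool_pos"],o["joint_positions"],o["contact_force"],o["grip_width"])
hx=np.array([.15,-.988,0]); print("lean",np.degrees(np.arctan2(R[:,0]@hx,-R[2,0])), "side",np.degrees(R[:,0]@np.array([.988,.15,0])))
E
python3 st.py
```

```text
7.675
[[ 0.019 -0.152  0.988]
 [-0.013  0.988  0.153]
 [-1.    -0.015  0.017]]
[ 124.372 -783.273  316.557] [-1.517  1.02   0.036  0.021  2.072 -1.66 ] [ 0.242  0.302 -0.724] 91.89258229444937
lean 0.8793709846503088 side 0.9533088171857794
```

>>> send_rows(series="1 -3 -15 0 0;1 -3 -15 0 0")

```text
time: 7.92
tool_pos: [127.6, -808.5, 295.0]
tcp_rot: [-1.296, 1.508, -1.144]
contact_force: [0.1, 0.3, -0.9]
grip_width: 91.7
```

```bash
python3 st.py
```

```text
7.925
[[ 0.026 -0.151  0.988]
 [-0.057  0.987  0.152]
 [-0.998 -0.06   0.017]]
[ 127.577 -808.467  294.98 ] [-1.517  1.048  0.036  0.025  2.    -1.658] [ 0.076  0.315 -0.858] 91.72292967816318
lean 3.4434218695880783 side 0.9743616579299726
```

>>> send_rows(series="1 -6 -20 0 0;1 -6 -20 0 0;1 -6 -20 0 0;1 -6 -20 0 0;1 -6 -20 0 0;1 -6 -20 0 0")

```text
time: 8.68
tool_pos: [130.3, -833.1, 275.3]
tcp_rot: [-1.41, 1.462, -1.259]
contact_force: [0.5, -0.5, -0.7]
grip_width: 91.8
```

```bash
python3 st.py
```

```text
8.675
[[ 0.033 -0.149  0.988]
 [-0.103  0.983  0.152]
 [-0.994 -0.107  0.017]]
[ 130.318 -833.109  275.294] [-1.517  1.073  0.037  0.03   1.926 -1.657] [ 0.475 -0.455 -0.705] 91.81448772346059
lean 6.142796722313764 side 0.9981472389702553
```

>>> send_rows(series="1 -12 -20 0.1 0;1 -12 -20 0.1 0")

```text
time: 8.93
tool_pos: [130.5, -836.3, 304.7]
tcp_rot: [-1.461, 1.411, -1.31]
contact_force: [-0.4, 0.9, 0.0]
grip_width: 91.6
```

```bash
python3 st.py
```

```text
8.925
[[ 0.041 -0.147  0.988]
 [-0.153  0.976  0.152]
 [-0.987 -0.158  0.017]]
[ 130.513 -836.296  304.672] [-1.519  1.04   0.036  0.035  1.91  -1.656] [-0.38   0.879  0.041] 91.60804071987268
lean 9.069278701609939 side 0.9992322368571191
```

>>> send_rows(series="1 -20 -20 0.1 0")

```text
time: 9.05
tool_pos: [129.6, -833.5, 331.6]
tcp_rot: [-1.477, 1.379, -1.326]
contact_force: [-0.8, -0.2, 0.7]
grip_width: 91.8
```

```bash
python3 st.py
```

```text
9.05
[[ 0.046 -0.146  0.988]
 [-0.185  0.971  0.152]
 [-0.982 -0.19   0.018]]
[ 129.58  -833.469  331.639] [-1.521  1.007  0.038  0.039  1.909 -1.656] [-0.786 -0.158  0.703] 91.82284448304723
lean 10.925844841477302 side 1.0251743264169833
```

>>> send_rows(series="1 -25 -40 0 0;1 -25 -40 0 0")

```text
time: 9.3
tool_pos: [128.5, -832.7, 365.4]
tcp_rot: [-1.498, 1.328, -1.347]
contact_force: [0.2, -0.3, -1.0]
grip_width: 91.5
```

>>> send_rows(series="1 -25 -40 0 0;1 -25 -40 0 0")

```text
time: 9.55
tool_pos: [127.3, -830.4, 395.9]
tcp_rot: [-1.508, 1.282, -1.358]
contact_force: [-0.1, 1.0, 0.3]
grip_width: 91.7
```

>>> send_rows(series="1 -25 -40 0 0;1 -25 -40 0 0")

```text
time: 9.8
tool_pos: [125.8, -826.1, 428.9]
tcp_rot: [-1.516, 1.235, -1.366]
contact_force: [-0.1, -0.6, 0.4]
grip_width: 91.8
```

```bash
python3 st.py
```

```text
9.8
[[ 0.067 -0.138  0.988]
 [-0.323  0.934  0.152]
 [-0.944 -0.329  0.018]]
[ 125.752 -826.091  428.865] [-1.532  0.894  0.037  0.057  1.879 -1.655] [-0.052 -0.62   0.357] 91.79408246234728
lean 19.19797264223622 side 1.012460850969065
```

>>> send_rows(series="1 -15 -40 0 0;1 -15 -40 0 0")

```text
time: 10.05
tool_pos: [126.4, -833.7, 443.9]
tcp_rot: [-1.522, 1.187, -1.373]
contact_force: [0.2, -0.1, 0.4]
grip_width: 91.6
```

>>> send_rows(series="1 -15 -40 0 0;1 -15 -40 0 0")

```text
time: 10.3
tool_pos: [126.5, -838.6, 463.1]
tcp_rot: [-1.527, 1.138, -1.378]
contact_force: [0.1, 0.6, 0.0]
grip_width: 91.9
```

>>> send_rows(series="1 -15 -40 0 0;1 -15 -40 0 0")

```text
time: 10.55
tool_pos: [126.2, -840.8, 486.2]
tcp_rot: [-1.531, 1.088, -1.383]
contact_force: [-0.4, 0.5, 0.1]
grip_width: 91.9
```

>>> send_rows(series="1 -15 -40 0 0;1 -15 -40 0 0")

```text
time: 10.8
tool_pos: [125.6, -840.8, 511.2]
tcp_rot: [-1.535, 1.038, -1.387]
contact_force: [0.0, 0.6, 0.8]
grip_width: 92.0
```

```bash
python3 st.py
```

```text
10.8
[[ 0.093 -0.122  0.988]
 [-0.499  0.853  0.152]
 [-0.862 -0.507  0.018]]
[ 125.582 -840.781  511.211] [-1.542  0.815  0.037  0.08   1.762 -1.653] [0.012 0.605 0.756] 91.99464442813873
lean 30.47470139055894 side 0.9679485214194661
```

```bash
cat > kin.py <<'E'
from h import *
from scipy.optimize import least_squares
def wr(q):  # rows q
    s=q[1]+q[2]; return s
def xdir(q):
    s=q[1]+q[2]; c,sn=np.cos,np.sin
    # local frame: forward,left,up
    f=np.array([sn(s),0,c(s)]); d=np.array([c(s),0,-sn(s)]) # perp 'down' (increasing s)
    l=np.array([0,1,0.])
    p=d*c(q[3])+l*sn(q[3])
    x=f*c(q[4])+p*sn(q[4])
    return Ro.from_euler('z',q[0]).as_matrix()@x
def xy_z(q):
    s=q[1]+q[2]; c,sn=np.cos,np.sin
    f=np.array([sn(s),0,c(s)]); d=np.array([c(s),0,-sn(s)]); l=np.array([0,1,0.])
    p=d*c(q[3])+l*sn(q[3]); x=f*c(q[4])+p*sn(q[4]); m=-d*sn(q[3])+l*c(q[3]); n=np.cross(x,m)
    # at j6=0 tool z, y : z angle ~ j1 - j6 
    z=-( -f*sn(q[4])+p*c(q[4]))
    z0=z; y0=np.cross(z0,x)
    zz=z0*c(q[5])+np.cross(x,z0)*sn(q[5]); yy=np.cross(zz,x)
    return Ro.from_euler('z',q[0]).as_matrix()@np.c_[x,yy,zz]
def A(q):
    Rz=Ro.from_euler('z',q[0]).as_matrix(); s=q[1]+q[2]
    fw,lf,up=Rz.T
    M=xy_z(q)
    f=np.sin(s)*fw+np.cos(s)*up; d=np.cos(s)*fw-np.sin(s)*up
    return np.c_[up, np.sin(q[1])*fw+np.cos(q[1])*up, f, d, lf, M[:,0]]
E
cat > fit.py <<'E'
from kin import *
np.set_printoptions(precision=3,suppress=True)
D=[([1.115,.342,1.524,0,1.275,-.146],[160.035,500.024,226.73]),([1.169,1.137,.037,.004,1.935,-.091],[256.377,801.142,221.307]),
([1.162,.852,.632,.004,1.623,-.099],[236.782,741.133,224.732]),([1.1,.172,1.176,.006,1.746,.951],[149.065,465.156,442.513]),
([-1.475,.35,1.041,.015,1.78,-1.62],[132.976,-535.56,402.536]),([-1.517,1.02,.036,.021,2.072,-1.66],[124.372,-783.273,316.557]),
([-1.517,1.073,.037,.03,1.926,-1.657],[130.318,-833.109,275.294]),([-1.532,.894,.037,.057,1.879,-1.655],[125.752,-826.091,428.865]),
([-1.542,.815,.037,.08,1.762,-1.653],[125.582,-840.781,511.211])]
M=np.vstack([A(q) for q,p in D]); b=np.hstack([p for q,p in D])
w,r,k,sv=np.linalg.lstsq(M,b,rcond=None); print("h,a2,a3,e,D,L",w,"sv",sv); print((M@w-b).reshape(-1,3))
print(xy_z(D[-1][0])); print(xy_z(D[3][0]))
E
python3 fit.py; python3 -c "
import plant;print(plant.grip_point_offset)"
```

```text
h,a2,a3,e,D,L [223.232 506.164 379.511  46.587  76.292 318.319] sv [5.57  3.498 3.    1.182 0.487 0.314]
[[ 0.126  0.007  0.048]
 [-0.094  0.128  0.228]
 [-0.258 -0.016  0.16 ]
 [-0.01   0.042 -0.118]
 [-0.167 -0.114  0.058]
 [ 0.081 -0.032 -0.345]
 [-0.091  0.039  0.227]
 [-0.05   0.149  0.001]
 [-0.049 -0.199 -0.26 ]]
[[ 0.093 -0.122  0.988]
 [-0.499  0.853  0.152]
 [-0.862 -0.507  0.019]]
[[ 0.016 -0.15   0.989]
 [ 0.045  0.988  0.149]
 [-0.999  0.042  0.023]]
18.8
```

The fitted kinematic model matches to about 0.3 mm. While the arm is out of view, I'll refine the hotplate and rack yaw and check that joint ranges suit a leaning grasp.

```bash
cat >> kin.py <<'E'
W=np.array([223.232,506.164,379.511,46.587,76.292,318.319])
def fk(q): return A(q)@W, xy_z(q)
LO=np.array([-2.53,-.77,.04,-1,.28,-3.11]);HI=np.array([2.53,2.02,2.7,4.14,2.66,3.11])
def ik(p,R,q0):
    def f(q):
        pp,RR=fk(q); return np.r_[(pp-p)/100, Ro.from_matrix(RR.T@R).as_rotvec()]
    r=least_squares(f,q0,bounds=(LO-1.5,HI+.5)); return r.x,np.abs(r.fun).max()
def Rlean(th,az,side=0):
    hx=np.array([np.sin(az),-np.cos(az),0]); x=np.sin(th)*hx+np.cos(th)*np.array([0,0,-1.]); z=np.array([np.cos(az),np.sin(az),0]); return np.c_[x,np.cross(z,x),z]
E
python3 - <<'E'
from kin import *
np.set_printoptions(precision=2,suppress=True)
for th in (30,33,36,40):
  for g in ([654,0,73],[560,-13,73],[473,-26,73]):
    R=Rlean(np.radians(th),np.radians(8.6)); p=np.array(g)+18.8*R[:,0]
    best=min((ik(p,R,q0) for q0 in ([0,.8,1.3,-.7,1.2,-.3],[.2,.4,1.8,-.6,1.,-.3])),key=lambda t:t[1]); print(th,g,best)
P={n:capture(n) for n in("scene","top")}
for n,(r0,r1,c0,c1) in {"scene":(140,400,160,370),"top":(110,370,310,470)}.items():
    s=P[n]["pixels"][r0:r1,c0:c1]; cv2.imwrite(f"pics/z_{n}.png",cv2.resize(s,None,fx=2.3,fy=2.3,interpolation=2)[:,:,::-1])
# model overlay fit: project rods & slab with x,y,yaw
import pickle; pickle.dump(P,open("P.pkl","wb"))
g=cv2.cvtColor(P["top"]["pixels"],cv2.COLOR_RGB2GRAY)
L=cv2.createLineSegmentDetector().detect(g)[0][:,0]
for l in L:
    ln=np.hypot(l[2]-l[0],l[3]-l[1])
    if ln>50 and 310<l[0]<460:
        for z in (215,28):
            a,b=atz(P["top"],l[0],l[1],z),atz(P["top"],l[2],l[3],z); d=b-a; d=d*np.sign(d[0]); print(l.round(0),z,a.round(0)[:2],b.round(0)[:2],round(np.degrees(np.arctan2(d[1],d[0])),2))
E
```

```text
30 [654, 0, 73] (array([ 0.11,  0.78,  1.39, -0.62,  1.05,  0.3 ]), np.float64(5.798028723802418e-14))
30 [560, -13, 73] (array([ 0.11,  0.65,  1.68, -0.68,  0.91,  0.41]), np.float64(4.895296890285041e-12))
30 [473, -26, 73] (array([ 0.1 ,  0.54,  1.93, -0.76,  0.81,  0.53]), np.float64(5.684341886080802e-15))
33 [654, 0, 73] (array([ 0.13,  0.79,  1.39, -0.67,  1.06,  0.35]), np.float64(1.936778354533152e-13))
33 [560, -13, 73] (array([ 0.13,  0.66,  1.68, -0.74,  0.94,  0.48]), np.float64(1.4210854715202004e-16))
33 [473, -26, 73] (array([ 0.13,  0.56,  1.93, -0.82,  0.84,  0.6 ]), np.float64(3.9790393202565614e-15))
36 [654, 0, 73] (array([ 0.15,  0.81,  1.39, -0.73,  1.08,  0.4 ]), np.float64(1.6189005691558123e-12))
36 [560, -13, 73] (array([ 0.16,  0.68,  1.68, -0.8 ,  0.96,  0.54]), np.float64(1.1368683772161603e-15))
36 [473, -26, 73] (array([ 0.16,  0.58,  1.93, -0.88,  0.87,  0.67]), np.float64(3.0553337637684308e-15))
40 [654, 0, 73] (array([ 0.18,  0.83,  1.38, -0.8 ,  1.11,  0.46]), np.float64(5.251195034361444e-12))
40 [560, -13, 73] (array([ 0.19,  0.7 ,  1.68, -0.87,
[... 812 characters left out ...]
01.  74.] -87.97
[338. 215. 353. 332.] 215 [600.  -2.] [335. -38.] 7.72
[338. 215. 353. 332.] 28 [640.  -9.] [327. -52.] 7.72
[377.  93. 306.  92.] 215 [907. -95.] [906.  79.] -89.67
[377.  93. 306.  92.] 28 [1005. -120.] [1004.   86.] -89.67
[349. 326. 337. 231.] 215 [349. -29.] [564.  -0.] 7.76
[349. 326. 337. 231.] 28 [343. -42.] [598.  -7.] 7.76
[354. 424. 551. 466.] 215 [140. -39.] [  61. -458.] 79.36
[354. 424. 551. 466.] 28 [ 95. -53.] [   2. -551.] 79.36
[362. 362. 457. 350.] 215 [271. -57.] [ 300. -267.] -82.18
[362. 362. 457. 350.] 28 [250. -74.] [ 285. -324.] -82.18
[437. 319. 421. 224.] 215 [ 365. -224.] [ 581. -195.] 7.76
[437. 319. 421. 224.] 28 [ 362. -273.] [ 619. -238.] 7.76
```

```bash
python3 - <<'E'
from h import *
import pickle
P=pickle.load(open("P.pkl","rb"))
for u,v in((10,115),(165,130),(0,165)):
  for z in(-200,0,200,400): print(u,v,z,atz(P["scene"],u,v,z).round(0))
cv2.imwrite("pics/s2.png",P["scene"]["pixels"][:,:,::-1]); print(proj(P["scene"],np.array([[-100,-840,510.]])))
E
```

```text
10 115 -200 [-998. -965. -200.]
10 115 0 [-562. -842.    0.]
10 115 200 [-126. -719.  200.]
10 115 400 [ 310. -596.  400.]
165 130 -200 [-701. -317. -200.]
165 130 0 [-314. -302.    0.]
165 130 200 [  72. -287.  200.]
165 130 400 [ 459. -273.  400.]
0 165 -200 [-569. -939. -200.]
0 165 0 [-204. -820.   -0.]
0 165 200 [ 160. -701.  200.]
0 165 400 [ 525. -583.  400.]
[[-82.59483508  11.95940324]]
```

View pics/s2.png

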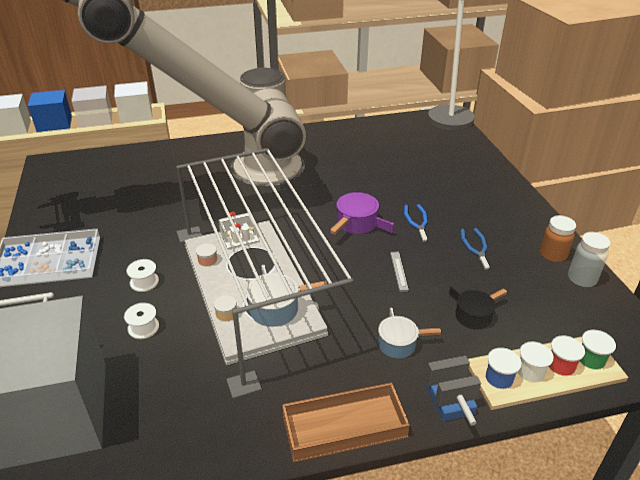

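The arm is clear over the right side, and the shelf with the bins at scene (0-150,110) lies well behind and lower. I'll shift the azimuth about 15° and stretch twice, to remove the slight side lean and finish the lean.

>>> send_rows(series="1 -0.2 0.6 -2 0;1 -0.4 1.2 -4 0;1 -0.5 1.7 -6 0;1 -0.6 1.9 -7.6 0")

```text
time: 11.4
tool_pos: [-110.9, -817.1, 492.0]
tcp_rot: [-1.533, 1.042, -1.387]
contact_force: [1.2, 0.4, 0.4]
grip_width: 91.5
```

>>> send_rows(series="1 -15 -40 -11 0;1 -15 -40 -11 0")

```text
time: 11.65
tool_pos: [-116.9, -835.3, 525.6]
tcp_rot: [-1.551, 1.002, -1.409]
contact_force: [2.7, 9.1, 4.0]
grip_width: 91.7
```

```bash
sed -i 's/\[.15,-.988,0\]/[.1349,-.9909,0]/; s/\[.988,.15,0\]/[.9909,.1349,0]/' st.py; python3 st.py
```

```text
11.65
[[ 0.087 -0.116  0.989]
 [-0.531  0.835  0.144]
 [-0.843 -0.538  0.011]]
[-116.934 -835.321  525.596] [-1.897  0.803  0.036  0.261  1.782 -1.915] [2.733 9.092 4.026] 91.71803640907041
lean 32.554060730652914 side 0.8179904644153949
```

```bash
python3 - <<'E'
from h import *
p=capture("wrist"); cv2.imwrite("pics/w1.png",p["pixels"][:,:,::-1])
o=get_obs(); print(o["contact_force"],o["moment"],o["dq"],o["tool_pos"])
E
```

```text
[-0.76486148  0.88031204 -1.90290211] [0.37189512 0.11488454 0.00344143] [ 0.0135124  -0.01272915  0.00778952 -0.01403204 -0.04600031 -0.01634328] [-116.47277305 -835.02748937  525.11581853]
```

View pics/w1.png

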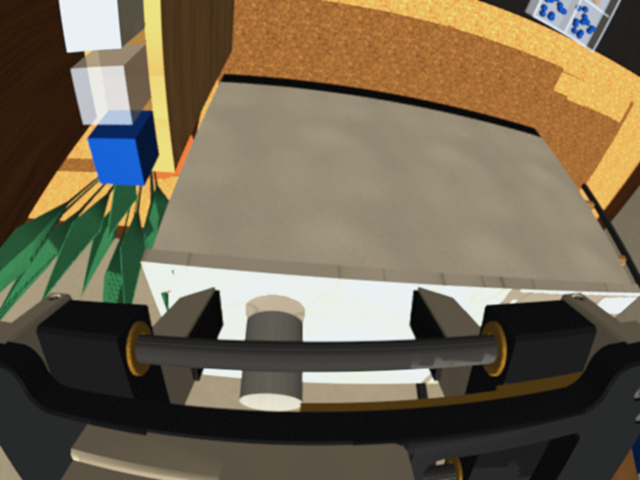

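The wrist picture shows a grey cabinet-like block, with a white front at (400,300), below and beyond the fingertips. The 9 N reading has dropped to about 1 N, so it was a transient, but I won't push further out here. Lean is 32.6° and side lean 0.8°, which is good enough. Next I'll plan the way back.

```bash
cat > path.py <<'E'
from kin import *
import sys
np.set_printoptions(precision=2,suppress=True)
o=get_obs();R=Rt(o);q=o["joint_positions"];p=o["tool_pos"]
g=np.array([653.5,-.5,73.])
pre=g+(18.8-150)*R[:,0]; gr=g+18.8*R[:,0]
print("pre",pre,"grasp",gr)
wps=[np.array(w,float) for w in ([20,-560,500],[350,-380,480],[560,-50,450],[650,110,330])]+[pre,gr]
c=p
for w in wps:
    n=5
    for k in range(1,n+1):
        t=c+(w-c)*k/n; q,e=ik(t,R,q); bad=((q<LO)|(q>HI)).any()
        if bad or e>1e-6 or k==n: print(t.round(0),q,'%.1e'%e,"BAD" if bad else "")
    print("  d units",(R.T@(w-c)/30).round(2), "rows>=",np.linalg.norm(w-c)/62.5); c=w
E
python3 path.py
```

```text
pre [642.04  69.01 183.68] grasp [655.14 -10.46  57.14]
[  20. -560.  500.] [-1.79  0.01  1.34  0.21  1.27 -1.94] 2.0e-10 
  d units [-3.75  7.58  5.82] rows>= 4.9288243994305345
[ 350. -380.  480.] [-0.78 -0.01  1.41 -0.34  1.28 -0.9 ] 6.8e-13 
  d units [-1.66  4.1  11.74] rows>= 6.022889671909987
[560. -50. 450.] [ 0.08  0.32  1.09 -0.57  1.66 -0.14] 1.1e-15 
  d units [-4.37  8.92  8.51] rows>= 6.27681447869857
[650. 110. 330.] [ 0.31  0.63  0.91 -0.56  1.67  0.13] 3.5e-10 
  d units [0.81 6.26 3.69] rows>= 3.509073951913809
[642.  69. 184.] [ 0.25  0.66  1.25 -0.58  1.33  0.28] 1.6e-13 
  d units [ 4.82  1.51 -0.52] rows>= 2.43456817132935
[655. -10.  57.] [ 0.13  0.79  1.39 -0.67  1.05  0.35] 7.1e-16 
  d units [ 5.  0. -0.] rows>= 2.4
```

>>> send_rows(series="1 -0.6 1.3 1 0;1 -1.3 2.5 1.9 0;1 -1.9 3.8 2.9 0;1 -2.5 5.1 3.9 0;1 -3.1 6.3 4.9 0;1 -3.7 7.6 5.8 0")

```text
time: 12.45
tool_pos: [21.8, -557.7, 500.4]
tcp_rot: [-1.556, 0.997, -1.411]
contact_force: [0.2, -0.6, 0.3]
grip_width: 92.1
```

>>> send_rows(series="1 -0.2 0.6 1.7 0;1 -0.5 1.2 3.4 0;1 -0.7 1.8 5 0;1 -1 2.4 6.7 0;1 -1.2 2.9 8.4 0;1 -1.4 3.5 10 0;1 -1.7 4.1 11.7 0")

```text
time: 13.32
tool_pos: [349.9, -377.9, 479.4]
tcp_rot: [-1.554, 0.998, -1.41]
contact_force: [-0.4, -0.9, -0.0]
grip_width: 91.7
```

>>> send_rows(series="1 -0.6 1.3 1.2 0;1 -1.2 2.5 2.4 0;1 -1.9 3.8 3.6 0;1 -2.5 5.1 4.9 0;1 -3.1 6.4 6.1 0;1 -3.8 7.6 7.3 0;1 -4.4 8.9 8.5 0")

```text
time: 14.2
tool_pos: [558.7, -47.3, 448.2]
tcp_rot: [-1.552, 0.998, -1.407]
contact_force: [0.8, -0.2, -0.6]
grip_width: 92.0
```

>>> send_rows(series="1 0.2 1.6 0.9 0;1 0.4 3.1 1.9 0;1 0.6 4.7 2.8 0;1 0.8 6.3 3.7 0;1 0.8 6.3 3.7 0")

```text
time: 14.82
tool_pos: [647.4, 114.4, 321.0]
tcp_rot: [-1.569, 0.999, -1.419]
contact_force: [0.1, -0.1, 0.8]
grip_width: 92.1
```

```bash
python3 st.py; python3 - <<'E'
from h import *
np.set_printoptions(precision=1,suppress=True)
for n in ("scene","top","wrist"):
    p=capture(n); cv2.imwrite(f"pics/{n}3.png",p["pixels"][:,:,::-1])
    for t in ("handle","pot"): print(n,t,[(np.round(r["point"],1),round(float(r["score"]),2)) for r in place_of(p,t)][:4])
E
```

```text
14.825
[[ 0.082 -0.126  0.989]
 [-0.535  0.831  0.15 ]
 [-0.841 -0.542  0.001]]
[647.426 114.38  320.989] [ 0.318  0.632  0.929 -0.566  1.668  0.136] [ 0.135 -0.115  0.829] 92.05231995608746
lean 32.7853214133036 side 0.5155407611210466
scene handle [(array([412.6, 111.2,  48.1]), 0.7), (array([808.1, 216.6,  31.6]), 0.68), (array([653.1,  -0.3,  74. ]), 0.67), (array([737.2, 415. ,  35.9]), 0.64)]
scene pot [(array([ 657.8, -100.9,   29.5]), 0.84), (array([796.4, 145.2,  -3.4]), 0.66), (array([758.9, 345. ,  -2.7]), 0.62), (array([352.9, 189.9,  -0.5]), 0.61)]
top handle [(array([812.4, 220.8,  39. ]), 0.77), (array([653.3,   0.8,  71.1]), 0.69), (array([414.2, 117.3,  41.9]), 0.57), (array([734.1, 409.6,  29.8]), 0.56)]
top pot [(array([793.9, 145.3,  -1.6]), 0.93), (array([657.4, -96.2,  29.2]), 0.92), (array([355.3, 190.4,   4.3]), 0.87), (array([756.6, 344.4,  -4.3]), 0.51)]
wrist handle [(array([415.4, 121.9,  46.2]), 0.95), (array([805. , 219.3,  34.5]), 0.89), (array([655.2,   1.1,  72.3]), 0.88)]
wrist pot [(array([795.9, 149.2,   1.1]), 0.88), (array([ 656.1, -102.6,   27.9]), 0.82), (array([ 553.6, -113.2,    1.4]), 0.53)]
```

```bash
python3 - <<'E'
import cv2,numpy as np
a=cv2.imread("pics/wrist3.png");b=cv2.imread("pics/scene3.png")[100:400,120:480]
cv2.imwrite("pics/c3.png",cv2.resize(np.hstack([cv2.resize(a,(400,300)),b[:, :360]]),(760,300)))
E
```

```text
(no output)
```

View pics/c3.png

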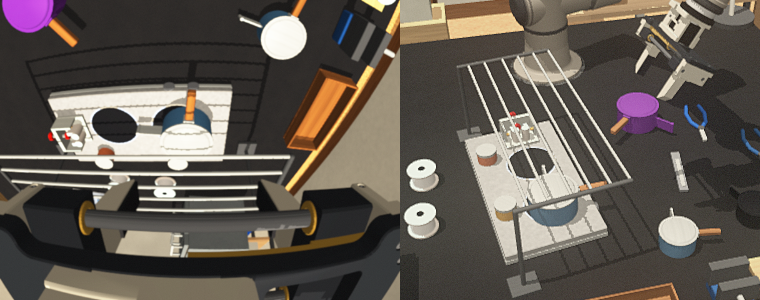

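```bash
python3 - <<'E'
from kin import *
o=get_obs();R=Rt(o);p=o["tool_pos"];np.set_printoptions(precision=2,suppress=True)
g=np.array([653.7,.3,73.])
for b in (150,60,0):
    print(b,(R.T@(g+(18.8-b)*R[:,0]-p)/30))
E
```

```text
150 [ 4.75  1.5  -0.41]
60 [ 7.75  1.5  -0.41]
0 [ 9.75  1.5  -0.41]
```

>>> send_rows(series="1 0 1.5 -0.4 0;1 1.5 1.5 -0.4 0;1 3 1.5 -0.4 0;1 4.5 1.5 -0.4 0;1 6 1.5 -0.4 0;1 7 1.5 -0.4 0;1 7.7 1.5 -0.4 0")

```text
time: 16.15
tool_pos: [649.8, 22.4, 106.7]
tcp_rot: [-1.556, 0.999, -1.413]
contact_force: [-0.3, -0.1, 0.1]
grip_width: 92.4
```

```bash
python3 st.py; python3 - <<'E'
from kin import *
o=get_obs();R=Rt(o);p=o["tool_pos"];np.set_printoptions(precision=2,suppress=True)
g=np.array([653.7,.3,73.]); print((R.T@(g+(18.8)*R[:,0]-p)/30))
a=capture("scene");b=capture("top");w=capture("wrist")
s=a["pixels"][130:370,160:420];t=b["pixels"][140:380,300:460]
i=np.hstack([cv2.resize(s,(433,400)),cv2.resize(t,(267,400))]); cv2.imwrite("pics/c4.png",i[:,:,::-1])
cv2.imwrite("pics/w4.png",w["pixels"][:,:,::-1])
E
```

```text
16.15
[[ 0.085 -0.118  0.989]
 [-0.535  0.833  0.145]
 [-0.841 -0.541  0.008]]
[649.838  22.402 106.669] [ 0.182  0.732  1.347 -0.631  1.162  0.326] [-0.272 -0.119  0.141] 92.36224097352718
lean 32.770908182095845 side 0.6899473361763551
[ 1.98 -0.02  0.01]
```

View pics/c4.png

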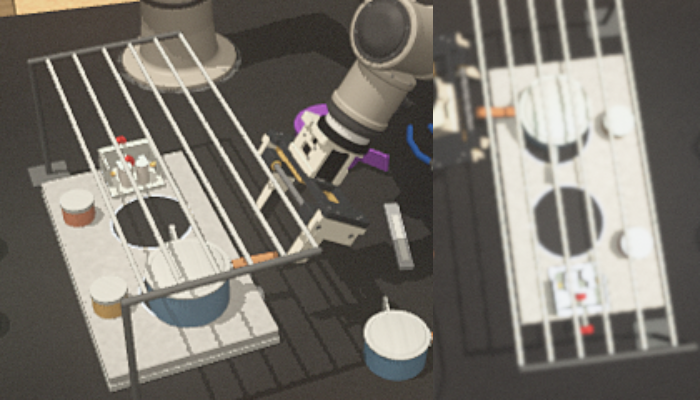

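View pics/w4.png

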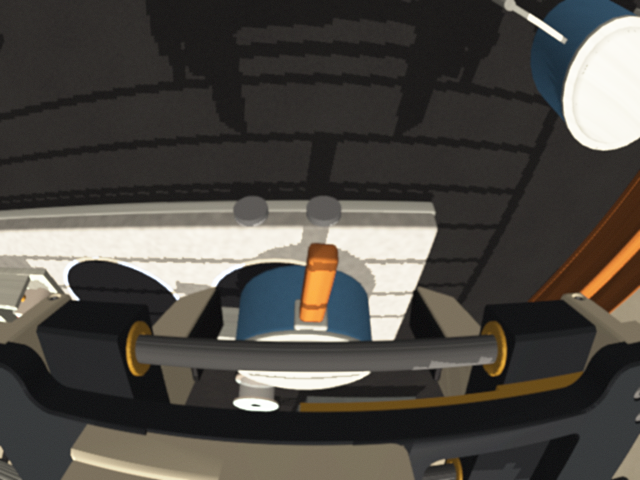

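The handle at wrist pixel (320,265) sits centred between the finger pads (220 and 415), and the gripper body is outside the front rod. I'll advance the remaining 59 mm.

>>> send_rows(series="1 0.7 0 0 0;1 1.4 0 0 0;1 1.95 0 0 0;1 1.95 0 0 0")

```text
time: 16.8
tool_pos: [655.0, -7.9, 58.1]
tcp_rot: [-1.557, 0.999, -1.413]
contact_force: [0.4, -0.1, 0.4]
grip_width: 92.0
```

```bash
python3 st.py; python3 - <<'E'
from kin import *
o=get_obs();R=Rt(o);p=o["tool_pos"];np.set_printoptions(precision=2,suppress=True)
g=np.array([653.7,.3,73.]); print((R.T@(g+(18.8)*R[:,0]-p)/30))
a=capture("scene");w=capture("wrist")
s=a["pixels"][170:350,200:400]
cv2.imwrite("pics/c5.png",np.hstack([cv2.resize(s,(444,400)),cv2.resize(w["pixels"],(350,400))])[:,:,::-1])
E
```

```text
16.8
[[ 0.085 -0.118  0.989]
 [-0.535  0.832  0.146]
 [-0.841 -0.541  0.008]]
[654.973  -7.85   58.079] [ 0.135  0.787  1.39  -0.67   1.059  0.356] [ 0.425 -0.121  0.404] 91.96187175088089
lean 32.77527320916661 side 0.7021911131650376
[ 0.06 -0.04  0.  ]
```

View pics/c5.png

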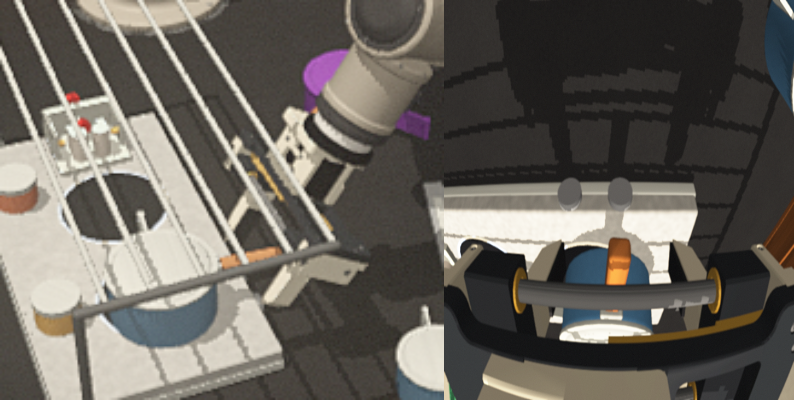

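The fingers straddle the handle and nothing is touching. I'll close the gripper.

>>> send_rows(series="-1 0 0 0 0;-1 0 0 0 0;-1 0 0 0 0;-1 0 0 0 0;-1 0 0 0 0;-1 0 0 0 0")

```text
time: 17.65
tool_pos: [655.2, -7.5, 58.3]
tcp_rot: [-1.555, 0.999, -1.411]
contact_force: [0.2, -0.6, 0.4]
grip_width: 36.2
```

```bash
python3 st.py; python3 - <<'E'
from kin import *
o=get_obs();print(o["moment"])
np.set_printoptions(precision=1,suppress=True)
for n in ("scene","top"):
    p=capture(n)
    if n=="scene": s=p["pixels"][170:350,200:400]; cv2.imwrite("pics/c6.png",cv2.resize(s,(600,540))[:,:,::-1])
    for t in ("handle","pot","tab_edge"): print(n,t,[(np.round(r["point"],1),round(float(r["score"]),2)) for r in place_of(p,t) if 450<r["point"][0]<700 and abs(r["point"][1]+60)<90])
E
```

```text
17.65
[[ 0.086 -0.118  0.989]
 [-0.534  0.832  0.146]
 [-0.841 -0.541  0.009]]
[655.225  -7.543  58.345] [ 0.135  0.787  1.39  -0.67   1.059  0.357] [ 0.202 -0.584  0.413] 36.15650046327835
lean 32.771139887058 side 0.7612824181690061
[ 0.28897131  0.08958925 -0.0257314 ]
scene handle []
scene pot [(array([655.7, -97.6,  25.1]), 0.86), (array([540.8,  -0.3, 218.8]), 0.49)]
scene tab_edge [(array([ 549.2, -104.4,   51.2]), 0.86)]
top handle [(array([653. ,  -3.4,  70. ]), 0.77)]
top pot [(array([659. , -96.3,  28.4]), 0.68)]
top tab_edge []
```

View pics/c6.png

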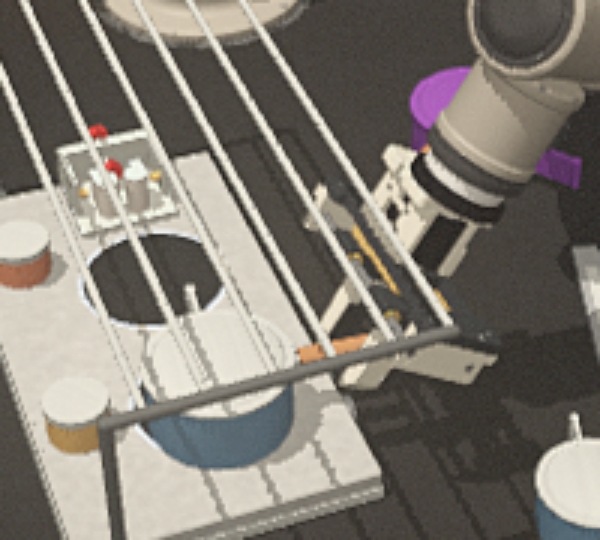

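Still closing (36 mm). I'll keep going.

>>> send_rows(series="-1 0 0 0 0;-1 0 0 0 0;-1 0 0 0 0;-1 0 0 0 0;-1 0 0 0 0")

```text
time: 18.68
tool_pos: [655.1, -7.7, 58.4]
tcp_rot: [-1.556, 0.999, -1.411]
contact_force: [-3.8, -2.0, 1.7]
grip_width: 16.0
```

```bash
python3 st.py; python3 - <<'E'
from kin import *
o=get_obs();print(o["moment"])
np.set_printoptions(precision=1,suppress=True)
for n in ("scene","top"):
    p=capture(n)
    for t in ("handle","pot","tab_edge"): print(n,t,[(np.round(r["point"],1),round(float(r["score"]),2)) for r in place_of(p,t) if 450<r["point"][0]<700 and abs(r["point"][1]+60)<90])
    if n=="scene": s=p["pixels"][170:350,200:400]; cv2.imwrite("pics/c7.png",cv2.resize(s,(600,540))[:,:,::-1])
E
```

```text
18.675
[[ 0.086 -0.118  0.989]
 [-0.535  0.832  0.146]
 [-0.841 -0.541  0.008]]
[655.106  -7.682  58.394] [ 0.135  0.787  1.39  -0.67   1.059  0.357] [-3.751 -1.986  1.716] 15.99182862461428
lean 32.781798188648196 side 0.7443018424532954
[-0.16272695  0.56312223 -0.51038059]
scene handle [(array([653.4,  -4.4,  74. ]), 0.65)]
scene pot [(array([ 663.7, -100.5,   25.6]), 0.61)]
scene tab_edge [(array([ 561.7, -110.1,   51.2]), 0.84)]
top handle [(array([654.4,  -1. ,  71.6]), 0.82)]
top pot [(array([667.5, -95.1,  27.9]), 0.66)]
top tab_edge [(array([ 559.9, -111.9,   47.8]), 0.71)]
```

View pics/c7.png

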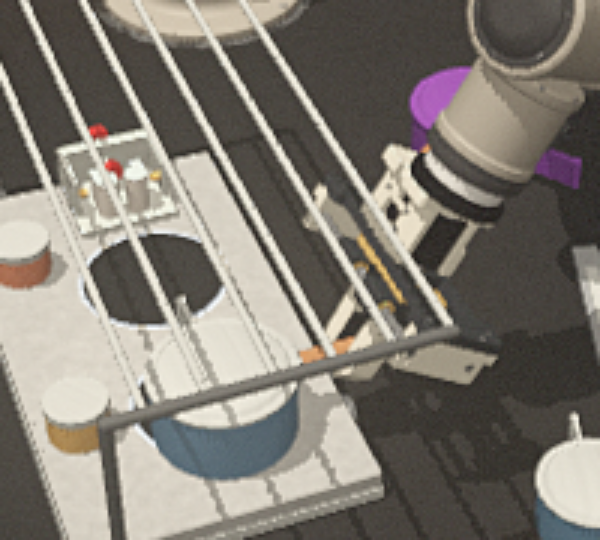

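The pads have squared the handle (16.0 mm opening). The pot is now at about (665.5,-98), with its tab pointing down the lane. Next I'll work out the slide, keeping the height constant because the tool z axis isn't exactly level.

```bash
cat > mv.py <<'E'
from kin import *
import sys
np.set_printoptions(precision=3,suppress=True)
o=get_obs();R=Rt(o);p=o["tool_pos"]; a=np.radians(7.75)
lane=np.array([np.cos(a),np.sin(a),0]); hx=np.array([np.sin(a),-np.cos(a),0])
along,lat,up=map(float,sys.argv[1:4])
d=-along*lane+lat*hx+np.array([0,0,up]); print("units",R.T@d/30,"end",p+d)
E
python3 mv.py 130 1.4 0; python3 mv.py 10 0 0
```

```text
units [-0.033 -0.018 -4.333] end [526.676 -26.431  58.389]
units [-0.005  0.002 -0.333] end [645.392  -8.862  58.389]
```

>>> send_rows(series="-1 0 0 -0.3 0;-1 -0.01 0 -0.7 0;-1 -0.01 0 -1.1 0;-1 -0.01 0 -1.5 0;-1 -0.02 -0.01 -1.9 0;-1 -0.02 -0.01 -2.1 0;-1 -0.02 -0.01 -2.2 0")

```text
time: 19.95
tool_pos: [589.9, -16.9, 58.5]
tcp_rot: [-1.554, 0.999, -1.41]
contact_force: [2.0, 0.2, -0.6]
grip_width: 15.6
```

```bash
cat > look.py <<'E'
from kin import *
import sys
np.set_printoptions(precision=2,suppress=True)
o=get_obs();R=Rt(o);a=np.radians(7.75); lane=np.array([np.cos(a),np.sin(a),0]); hx=np.array([np.sin(a),-np.cos(a),0])
f=o["contact_force"]; print(o["time"],o["tool_pos"],"F lane",f@lane,"hx",f@hx,"z",f[2],"M",o["moment"],"w",o["grip_width"],"zaz",np.degrees(np.arctan2(R[1,2],R[0,2])),"q",o["joint_positions"])
M=np.array([400.9,-135.9,54])
V={}
for n in ("scene","top"):
    p=capture(n);V[n]=p
    for t in ("handle","pot","tab_edge","clip_mouth"):
        for r in place_of(p,t):
            X=np.array(r["point"])
            if 350<X[0]<700 and abs(X[1]+60)<95: print(n,t,X,"rel mouth lane %.1f hx %.1f"%((X-M)@lane,(X-M)@hx),round(float(r["score"]),2))
k=sys.argv[1]
s=V["scene"]["pixels"][180:340,180:340];t=V["top"]["pixels"][180:350,320:440]
cv2.imwrite(f"pics/{k}.png",np.hstack([cv2.resize(s,(450,450),interpolation=2),cv2.resize(t,(318,450),interpolation=2)])[:,:,::-1])
E
python3 look.py d1
```

```text
19.95 [589.86 -16.9   58.48] F lane 1.9724164655025482 hx 0.023651527102156875 z -0.6111703397116708 M [ 0.45 -0.16  0.43] w 15.628190617521073 zaz 8.434706439345009 q [ 0.13  0.69  1.6  -0.72  0.97  0.44]
scene handle [588.8  -7.9  74.8] rel mouth lane 203.4 hx -101.5 0.72
scene pot [ 600.9 -107.4   27.9] rel mouth lane 202.0 hx -1.3 0.83
scene tab_edge [ 496.9 -125.    54.1] rel mouth lane 96.6 hx 2.1 0.86
scene clip_mouth [ 400.  -133.1   53.1] rel mouth lane -0.5 hx -2.9 0.58
top handle [587.4 -11.2  71.4] rel mouth lane 201.6 hx -98.4 0.6
top pot [ 604.1 -104.6   29.1] rel mouth lane 205.6 hx -3.6 0.98
top tab_edge [ 497.8 -122.    50.1] rel mouth lane 97.9 hx -0.7 0.72
```

View pics/d1.png

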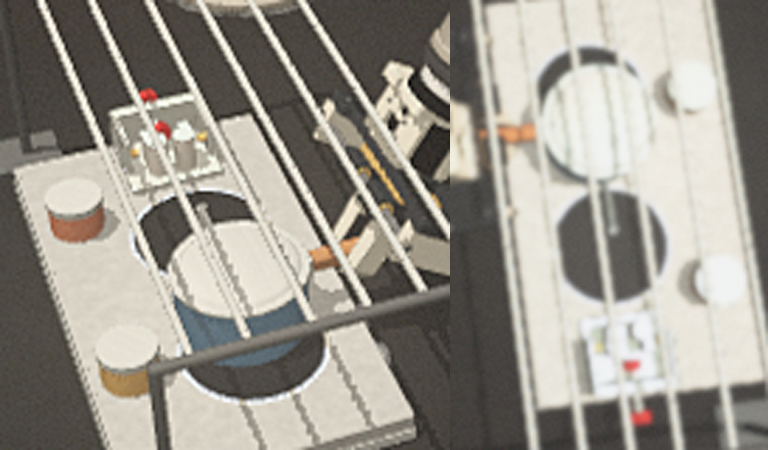

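>>> send_rows(series="-1 -0.01 0 -0.4 0;-1 -0.01 0 -0.8 0;-1 -0.01 0 -1.2 0;-1 -0.02 0 -1.6 0;-1 -0.02 0 -2 0;-1 -0.02 0 -2.2 0;-1 -0.02 0 -2.2 0")

```text
time: 21.32
tool_pos: [523.8, -26.6, 58.4]
tcp_rot: [-1.557, 0.999, -1.413]
contact_force: [0.0, 0.8, -0.5]
grip_width: 15.6
```

```bash
python3 look.py d2
```

```text
21.325 [523.82 -26.57  58.43] F lane 0.14818346427029327 hx -0.7998236152101433 z -0.4618162652326079 M [ 0.44  0.24 -0.09] w 15.574167867861343 zaz 8.354109075650582 q [ 0.13  0.61  1.79 -0.77  0.89  0.53]
scene handle [525.2 -18.3  72.2] rel mouth lane 139.0 hx -99.8 0.62
scene pot [ 536.9 -118.2   28.6] rel mouth lane 137.1 hx 0.8 0.96
scene tab_edge [ 434.1 -130.6   52.6] rel mouth lane 33.6 hx -0.8 0.92
scene clip_mouth [ 398.1 -137.2   50.6] rel mouth lane -2.9 hx 0.9 0.97
top handle [523.8 -21.9  68.9] rel mouth lane 137.2 hx -96.4 0.82
top pot [ 538.2 -113.8   30.1] rel mouth lane 139.0 hx -3.4 0.89
top tab_edge [ 430.3 -129.9   50.1] rel mouth lane 29.9 hx -2.0 0.86
top clip_mouth [ 400.4 -134.    55.9] rel mouth lane -0.2 hx -2.0 0.9
```

View pics/d2.png

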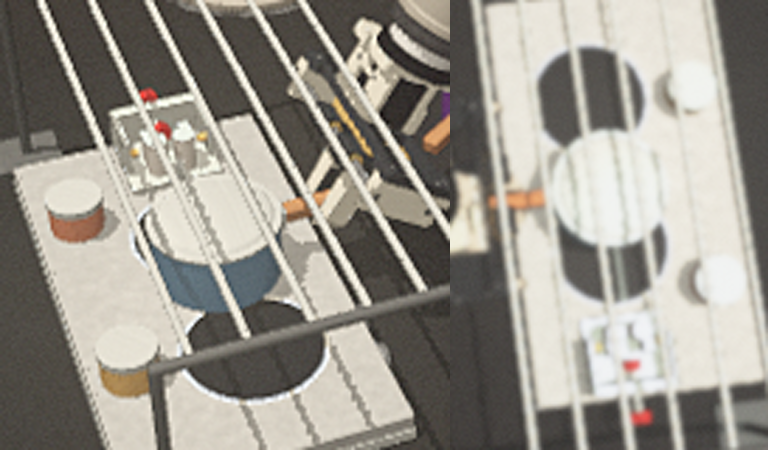

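The tab is heading between the jaws. The bead is about 31 mm before the mouth and about 1 mm off laterally. I'll continue slowly and watch the force.

>>> send_rows(series="-1 0 0 -0.2 0;-1 0 0 -0.4 0;-1 0 0 -0.6 0;-1 0 0 -0.6 0")

```text
time: 22.32
tool_pos: [506.1, -29.2, 58.4]
tcp_rot: [-1.556, 0.999, -1.412]
contact_force: [-0.7, 0.3, -0.1]
grip_width: 16.0
```

>>> send_rows(series="-1 0 0 -0.1 0;-1 0 0 -0.2 0;-1 0 0 -0.2 0")

```text
time: 22.7
tool_pos: [500.8, -30.0, 58.4]
tcp_rot: [-1.555, 0.999, -1.411]
contact_force: [0.6, 1.6, 0.6]
grip_width: 15.8
```

```bash
python3 look.py d3
```

```text
22.7 [500.79 -29.98  58.37] F lane 0.8378378942019271 hx -1.5120238789579663 z 0.6242980803553049 M [ 0.29 -0.07  0.37] w 15.766346004319077 zaz 8.405836405013355 q [ 0.13  0.58  1.86 -0.8   0.86  0.57]
scene handle [500.1 -22.2  75.4] rel mouth lane 113.6 hx -99.3 0.8
scene pot [ 511.7 -121.8   24.8] rel mouth lane 111.7 hx 1.0 0.63
scene tab_edge [ 407.  -136.1   50.9] rel mouth lane 6.0 hx 1.0 0.76
scene tab_edge [541.2   1.5 218.5] rel mouth lane 157.5 hx -117.2 0.55
scene clip_mouth [ 397.9 -135.8   51.7] rel mouth lane -3.0 hx -0.5 0.6
top handle [502.2 -25.1  71.6] rel mouth lane 115.3 hx -96.1 0.59
top pot [ 516.  -116.8   28.6] rel mouth lane 116.6 hx -3.4 0.71
top tab_edge [ 409.3 -133.9   51. ] rel mouth lane 8.6 hx -0.8 0.62
top clip_mouth [ 402.5 -137.6   54.9] rel mouth lane 1.4 hx 1.9 0.83
```

View pics/d3.png

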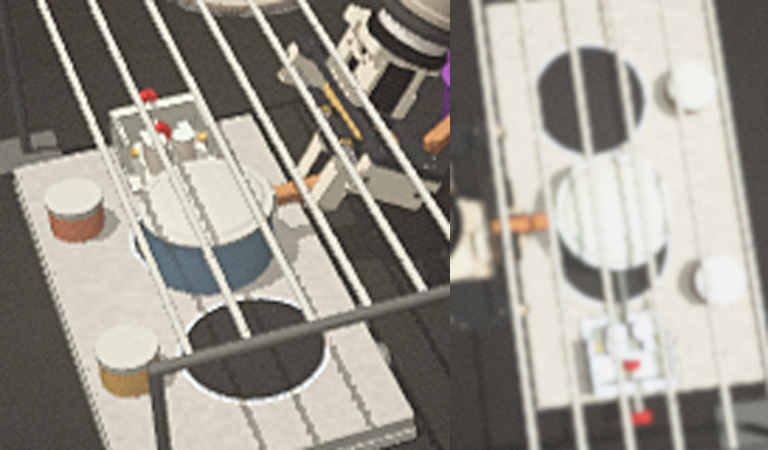

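The bead is right at the jaw noses (about +7 mm). From here I'll use 3 mm steps and read the force after each.

>>> send_rows(series="-1 0 0 -0.1 0;-1 0 0 -0.1 0")

```text
time: 23.45
tool_pos: [499.0, -30.0, 58.4]
tcp_rot: [-1.551, 0.999, -1.405]
contact_force: [5.2, 1.7, 0.4]
grip_width: 15.8
```

>>> send_rows(series="-1 0 0 -0.1 0;-1 0 0 -0.1 0")

```text
time: 23.7
tool_pos: [496.3, -30.1, 58.4]
tcp_rot: [-1.549, 1.0, -1.404]
contact_force: [4.5, 3.1, 0.0]
grip_width: 15.9
```

>>> send_rows(series="-1 0 0 -0.1 0;-1 0 0 -0.1 0")

```text
time: 23.95
tool_pos: [493.1, -30.6, 58.4]
tcp_rot: [-1.55, 0.999, -1.405]
contact_force: [4.1, 3.6, 1.7]
grip_width: 15.7
```

>>> send_rows(series="-1 0 0 -0.1 0;-1 0 0 -0.1 0")

```text
time: 24.2
tool_pos: [490.0, -31.1, 58.4]
tcp_rot: [-1.55, 0.999, -1.405]
contact_force: [3.8, 2.4, 2.5]
grip_width: 15.6
```

>>> send_rows(series="-1 0 0 -0.1 0;-1 0 0 -0.1 0")

```text
time: 24.45
tool_pos: [486.7, -31.7, 58.3]
tcp_rot: [-1.552, 0.999, -1.407]
contact_force: [3.2, 4.2, 2.8]
grip_width: 15.8
```

```bash
python3 look.py d4
```

```text
24.45 [486.67 -31.68  58.33] F lane 3.7265716471992203 hx -3.712617387528048 z 2.7925669365352324 M [ 0.43 -0.39  0.5 ] w 15.755287288376142 zaz 8.453038480562645 q [ 0.13  0.56  1.9  -0.81  0.84  0.59]
scene handle [486.1 -23.8  74.5] rel mouth lane 99.5 hx -99.6 0.68
scene pot [ 501.4 -123.3   27.9] rel mouth lane 101.3 hx 1.1 0.65
scene tab_edge [ 394.9 -136.2   51.4] rel mouth lane -6.0 hx -0.5 0.86
scene clip_mouth [ 401.8 -135.1   51. ] rel mouth lane 1.0 hx -0.7 0.69
top handle [486.8 -23.8  69.9] rel mouth lane 100.2 hx -99.5 0.85
top pot [ 500.3 -120.3   27.8] rel mouth lane 100.6 hx -2.1 0.79
top tab_edge [ 392.9 -133.6   48.1] rel mouth lane -7.6 hx -3.4 0.94
top clip_mouth [ 399.8 -135.8   53.2] rel mouth lane -1.1 hx -0.2 0.74
```

View pics/d4.png

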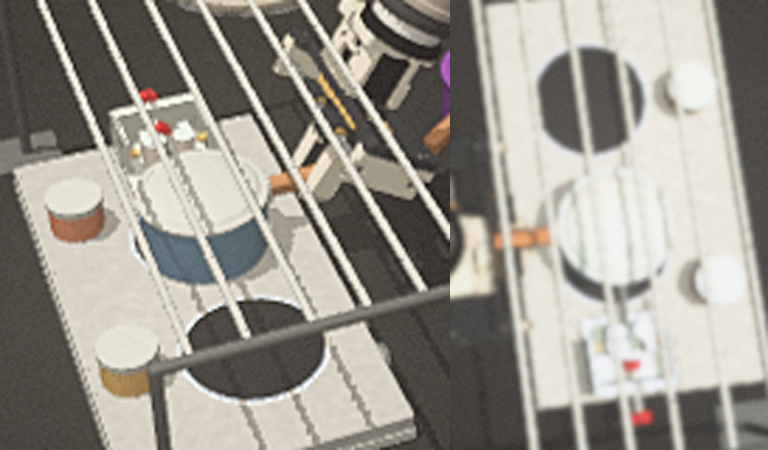

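The bead has passed the jaws (about -6.5 mm) and the side force is small, about 3.7 N outward. I'll ease the drift sideways and in height while continuing in small steps.

```bash
python3 mv.py 3 -0.6 0.3;python3 mv.py 2 0 0
```

```text
units [-0.021  0.012 -0.1  ] end [483.635 -31.509  58.648]
units [-0.001  0.    -0.067] end [484.706 -31.969  58.348]
```

>>> send_rows(series="-1 -0.02 0.01 -0.1 0;-1 -0.02 0.01 -0.1 0")

```text
time: 25.2
tool_pos: [482.6, -31.9, 58.4]
tcp_rot: [-1.555, 0.999, -1.411]
contact_force: [2.3, 4.2, 2.8]
grip_width: 15.9
```

>>> send_rows(series="-1 0 0 -0.07 0;-1 0 0 -0.07 0")

```text
time: 25.45
tool_pos: [480.8, -32.3, 58.4]
tcp_rot: [-1.555, 0.999, -1.411]
contact_force: [2.9, 3.0, 0.9]
grip_width: 15.9
```

>>> send_rows(series="-1 0 0 -0.07 0;-1 0 0 -0.07 0")

```text
time: 25.7
tool_pos: [478.6, -32.7, 58.4]
tcp_rot: [-1.555, 0.999, -1.411]
contact_force: [2.6, 2.1, 1.2]
grip_width: 15.7
```

>>> send_rows(series="-1 0 0 -0.05 0;-1 0 0 -0.05 0")

```text
time: 25.95
tool_pos: [477.1, -32.9, 58.3]
tcp_rot: [-1.555, 0.999, -1.411]
contact_force: [3.9, 1.8, 2.0]
grip_width: 15.6
```

>>> send_rows(series="-1 0 0 -0.05 0;-1 0 0 -0.05 0")

```text
time: 26.2
tool_pos: [475.7, -33.1, 58.4]
tcp_rot: [-1.555, 0.999, -1.411]
contact_force: [3.3, 2.0, 1.0]
grip_width: 16.1
```

>>> send_rows(series="-1 0 0 -0.05 0;-1 0 0 -0.05 0")

```text
time: 26.45
tool_pos: [474.2, -33.3, 58.4]
tcp_rot: [-1.555, 0.999, -1.411]
contact_force: [3.0, 1.2, 1.3]
grip_width: 15.8
```

>>> send_rows(series="-1 0 0 -0.05 0;-1 0 0 -0.05 0")

```text
time: 26.7
tool_pos: [472.7, -33.5, 58.4]
tcp_rot: [-1.555, 0.999, -1.411]
contact_force: [3.0, 1.1, 2.2]
grip_width: 15.7
```

>>> send_rows(series="-1 0 0 -0.05 0;-1 0 0 -0.05 0")

```text
time: 26.95
tool_pos: [471.2, -33.7, 58.3]
tcp_rot: [-1.555, 0.999, -1.411]
contact_force: [4.2, 2.6, 2.7]
grip_width: 15.9
```

```bash
python3 look.py d5
```

```text
26.95 [471.24 -33.74  58.34] F lane 4.473536561222443 hx -2.0278684839396623 z 2.7047519936989963 M [ 0.34 -0.44  0.58] w 15.870147443975101 zaz 8.402414999635386 q [ 0.13  0.55  1.94 -0.82  0.83  0.61]
scene handle [470.5 -24.9  71.1] rel mouth lane 83.9 hx -100.6 0.95
scene pot [ 483.3 -125.1   27.1] rel mouth lane 83.1 hx 0.4 0.66
scene tab_edge [ 379.7 -139.6   52.1] rel mouth lane -21.5 hx 0.8 0.88
scene clip_mouth [ 400.6 -136.7   52.7] rel mouth lane -0.4 hx 0.8 0.95
top handle [471.8 -27.1  71.2] rel mouth lane 84.9 hx -98.2 0.67
top pot [ 489.2 -122.9   30.6] rel mouth lane 89.2 hx -1.0 0.75
top pot [534.1  -0.7 215.8] rel mouth lane 150.2 hx -116.0 0.55
top tab_edge [ 380.9 -135.4   49.7] rel mouth lane -19.7 hx -3.2 0.75
top clip_mouth [ 404.2 -135.6   53.2] rel mouth lane 3.3 hx 0.1 0.73
```

View pics/d5.png

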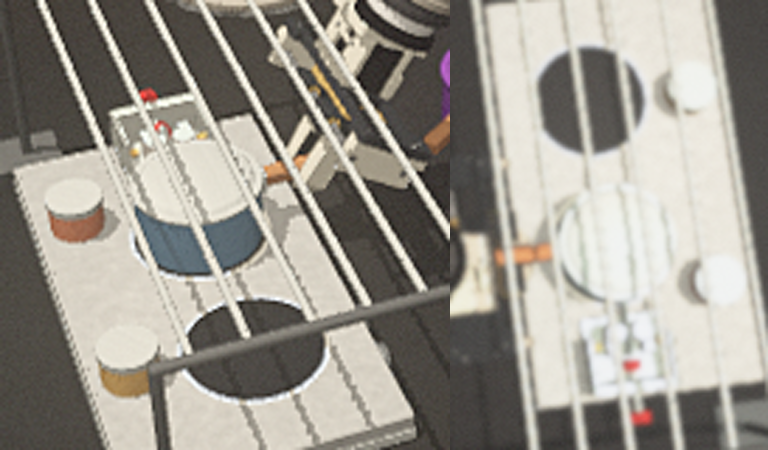

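>>> send_rows(series="-1 0 0 -0.05 0;-1 0 0 -0.05 0")

```text
time: 27.7
tool_pos: [470.1, -33.9, 58.4]
tcp_rot: [-1.554, 0.999, -1.41]
contact_force: [4.1, 0.8, 2.3]
grip_width: 15.8
```

>>> send_rows(series="-1 0 0 -0.05 0;-1 0 0 -0.05 0")

```text
time: 27.95
tool_pos: [468.6, -34.1, 58.3]
tcp_rot: [-1.554, 0.999, -1.41]
contact_force: [3.8, 2.8, 3.4]
grip_width: 15.7
```

>>> send_rows(series="-1 0 0 -0.05 0;-1 0 0 -0.05 0")

```text
time: 28.2
tool_pos: [467.2, -34.3, 58.4]
tcp_rot: [-1.554, 0.999, -1.41]
contact_force: [4.2, 2.0, 3.4]
grip_width: 15.9
```

>>> send_rows(series="-1 -0.01 0 -0.05 0;-1 -0.01 0 -0.05 0")

```text
time: 28.45
tool_pos: [466.5, -33.9, 58.4]
tcp_rot: [-1.551, 1.0, -1.406]
contact_force: [7.7, 4.4, -0.5]
grip_width: 15.7
```

>>> send_rows(series="-1 0 0 -0.05 0;-1 0 0 -0.05 0")

```text
time: 28.7
tool_pos: [466.1, -33.6, 58.5]
tcp_rot: [-1.547, 1.0, -1.401]
contact_force: [8.8, 4.6, -0.4]
grip_width: 15.6
```

>>> send_rows(series="-1 0 0 -0.05 0;-1 0 0 -0.05 0")

```text
time: 28.95
tool_pos: [465.7, -33.3, 58.7]
tcp_rot: [-1.543, 1.001, -1.397]
contact_force: [11.7, 6.8, -0.6]
grip_width: 16.0
```

The force is rising steadily (12.5 N along the lane), so the bead is against the stop, about 25 mm past the mouth. One small step more should bring it to about 15 N.

>>> send_rows(series="-1 0 0 -0.04 0;-1 0 0 -0.04 0")

```text
time: 29.2
tool_pos: [465.3, -33.1, 58.8]
tcp_rot: [-1.54, 1.001, -1.393]
contact_force: [12.4, 9.0, -1.0]
grip_width: 15.6
```

```bash
python3 - <<'E'
from kin import *
np.set_printoptions(precision=2,suppress=True)
a=np.radians(7.75); lane=np.array([np.cos(a),np.sin(a),0]); hx=np.array([np.sin(a),-np.cos(a),0])
o=get_obs();f=o["contact_force"];R=Rt(o);print(f@lane,f@hx,f,np.linalg.norm(f),o["moment"],np.degrees(np.arctan2(R[1,2],R[0,2])),R[2,2],o["tool_pos"])
E
```

```text
13.530218190584227 -7.202783739426465 [12.44  8.96 -0.96] 15.357704424091452 [ 1.38 -1.61  1.88] 8.703587960531644 0.016345974416217046 [465.26 -33.08  58.83]
```

>>> send_rows(series="-1 0.01 0 -0.04 0;-1 0.01 0 -0.04 0;-1 0.01 0 -0.04 0")

```text
time: 29.58
tool_pos: [465.1, -32.9, 58.8]
tcp_rot: [-1.537, 1.002, -1.389]
contact_force: [14.7, 11.5, -0.0]
grip_width: 16.1
```

```bash
cat > f.py <<'E'
from kin import *
np.set_printoptions(precision=2,suppress=True)
a=np.radians(7.75); lane=np.array([np.cos(a),np.sin(a),0]); hx=np.array([np.sin(a),-np.cos(a),0])
o=get_obs();f=o["contact_force"];R=Rt(o);print("lane,hx",f@lane,f@hx,f,np.linalg.norm(f),o["moment"],np.degrees(np.arctan2(R[1,2],R[0,2])),R[2,2],o["tool_pos"],o["grip_width"])
E
python3 f.py;python3 look.py d6;python3 f.py
```

```text
lane,hx 16.149142069655632 -9.361273691501998 [14.74 11.45 -0.04] 18.66626821722857 [ 1.62 -1.82  2.1 ] 8.760108278024623 0.018274359894874248 [465.06 -32.95  58.77] 16.123060895038744
29.575 [465.06 -32.95  58.77] F lane 16.149142069655632 hx -9.361273691501998 z -0.03653004774933083 M [ 1.62 -1.82  2.1 ] w 16.123060895038744 zaz 8.760108278024623 q [ 0.13  0.53  1.96 -0.84  0.81  0.63]
scene handle [460.9 -26.4  72.2] rel mouth lane 74.2 hx -100.4 0.72
scene pot [ 477.3 -122.8   28.2] rel mouth lane 77.5 hx -2.7 0.88
scene tab_edge [ 375.6 -140.9   51.4] rel mouth lane -25.7 hx 1.5 0.6
scene clip_mouth [539.8   0.4 213.8] rel mouth lane 156.0 hx -116.3 0.57
scene clip_mouth [ 398.1 -136.    51.5] rel mouth lane -2.8 hx -0.3 0.56
top handle [466.1 -24.9  74. ] rel mouth lane 79.6 hx -101.2 0.63
top handle [ 552.3 -116.2    3.7] rel mouth lane 152.7 hx 0.9 0.45
top pot [ 478.7 -120.    27.9] rel mouth lane 79.2 hx -5.3 0.72
top tab_edge [ 374.5 -141.    49.6] rel mouth lane -26.8 hx 1.5 0.93
top clip_mouth [ 401.2 -136.5   53.5] rel mouth lane 0.2 hx 0.6 0.7
lane,hx 14.571618838577239 -8.191635828081447 [13.33 10.08  0.42] 16.721537121316288 [ 1.61 -1.84  2.07] 8.761523855724985 0.018313344679880994 [465.08 -32.94  58.78] 15.690469267670766
```

View pics/d6.png

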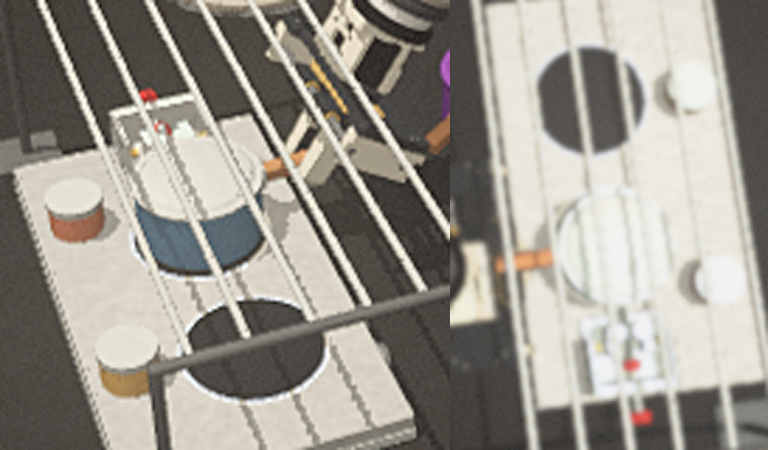

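Pressed home: about 15–16 N along the lane, held for over a second, total never above about 18.7 N. The bead is about 26 mm past the mouth, within the stop's range. The eccentric push has yawed the pot by perhaps 1–3°, so I'll ease off before releasing, without pulling back, and look.

>>> send_rows(series="-1 0 0 0.05 0;-1 0 0 0.1 0;-1 0 0 0.1 0")

```text
time: 30.45
tool_pos: [465.9, -33.3, 58.4]
tcp_rot: [-1.545, 1.001, -1.398]
contact_force: [9.1, 8.0, 0.8]
grip_width: 15.7
```

```bash
python3 look.py d7;python3 f.py
```

```text
30.45 [465.87 -33.34  58.44] F lane 10.052368970520993 hx -6.693058554093136 z 0.795532601612468 M [ 1.18 -1.18  1.53] w 15.688839906684734 zaz 8.624519831196318 q [ 0.13  0.54  1.96 -0.83  0.82  0.63]
scene handle [464.8 -27.7  74.1] rel mouth lane 77.9 hx -98.6 0.8
scene pot [ 480.1 -123.8   27.7] rel mouth lane 80.1 hx -1.3 0.72
scene tab_edge [ 374.7 -141.3   56. ] rel mouth lane -26.7 hx 1.8 0.62
scene clip_mouth [ 399.3 -132.3   50.4] rel mouth lane -1.1 hx -3.8 0.9
top handle [465.3 -24.9  72.4] rel mouth lane 78.8 hx -101.3 0.7
top pot [ 482.7 -118.    27. ] rel mouth lane 83.5 hx -6.7 0.7
top tab_edge [ 401.2 -137.6   57.4] rel mouth lane 0.1 hx 1.7 0.71
top tab_edge [ 375.  -139.6   51.8] rel mouth lane -26.2 hx 0.2 0.63
top clip_mouth [ 400.1 -135.7   55.2] rel mouth lane -0.8 hx -0.3 0.75
top clip_mouth [ 480.3 -120.1   28. ] rel mouth lane 80.8 hx -4.9 0.33
lane,hx 11.725271039843179 -6.529778079215501 [10.74  8.05  0.07] 13.421051159351244 [ 1.14 -1.24  1.55] 8.62717762923393 0.014058930046955465 [465.87 -33.34  58.45] 15.367530831603228
```

```bash
python3 mv.py -3 4 0;python3 mv.py -1 2 0
```

```text
units [ 0.074 -0.113  0.098] end [469.381 -36.902  58.454]
units [ 0.037 -0.056  0.032] end [467.13  -35.19   58.454]
```

>>> send_rows(series="-1 0.04 -0.06 0.05 0;-1 0.07 -0.11 0.1 0;-1 0.07 -0.11 0.1 0")

```text
time: 31.32
tool_pos: [468.2, -36.8, 58.3]
tcp_rot: [-1.547, 1.001, -1.403]
contact_force: [6.5, 10.1, 4.1]
grip_width: 15.6
```

```bash
python3 f.py; python3 look.py d8
```

```text
lane,hx 7.776855949598175 -9.183827393356097 [ 6.47 10.15  4.1 ] 12.713640430692545 [ 1.27 -0.66  0.61] 8.465861441732121 0.012607877338933149 [468.15 -36.82  58.33] 15.613233303766924
31.325 [468.15 -36.82  58.33] F lane 7.776855949598175 hx -9.183827393356097 z 4.1005461769356675 M [ 1.27 -0.66  0.61] w 15.613233303766924 zaz 8.465861441732121 q [ 0.13  0.54  1.95 -0.83  0.82  0.62]
scene handle [464.8 -28.4  73.3] rel mouth lane 77.8 hx -97.9 0.64
scene pot [ 481.9 -127.3   26. ] rel mouth lane 81.4 hx 2.4 0.61
scene tab_edge [ 375.1 -142.1   51.5] rel mouth lane -26.4 hx 2.7 0.8
scene clip_mouth [ 400.  -133.1   51.8] rel mouth lane -0.5 hx -2.9 0.78
top handle [466.5 -29.1  73. ] rel mouth lane 79.4 hx -97.0 0.86
top pot [ 484.1 -125.5   29. ] rel mouth lane 83.8 hx 0.9 0.77
top tab_edge [ 375.  -139.7   50.7] rel mouth lane -26.2 hx 0.3 0.84
top clip_mouth [ 400.4 -137.5   55.7] rel mouth lane -0.7 hx 1.5 0.84
```

The pot is parallel again (tab azimuth 7.6° against 7.75°), the bead is still at the stop, and 7.8 N of push remains. I'll ease it slightly and open the gripper.

>>> send_rows(series="-1 -0.02 0.03 0.04 0;-1 -0.02 0.03 0.04 0;-0.4 -0.02 0.03 0.04 0;-0.4 -0.02 0.03 0.04 0;-0.4 -0.02 0.03 0.04 0;-0.4 -0.02 0.03 0.04 0")

```text
time: 32.58
tool_pos: [467.2, -37.3, 58.1]
tcp_rot: [-1.557, 0.999, -1.413]
contact_force: [0.2, -0.2, 0.2]
grip_width: 27.3
```

```bash
python3 f.py; python3 look.py d9
```

```text
lane,hx 0.1886343060889159 0.24250494225533645 [ 0.22 -0.21  0.22] 0.38014292518331666 [ 0.3   0.11 -0.01] 8.373992047393529 0.0076845659248605536 [467.22 -37.31  58.13] 27.340582781345642
32.575 [467.22 -37.31  58.13] F lane 0.1886343060889159 hx 0.24250494225533645 z 0.22386847726961875 M [ 0.3   0.11 -0.01] w 27.340582781345642 zaz 8.373992047393529 q [ 0.13  0.54  1.95 -0.83  0.82  0.62]
scene handle [466.4 -26.9  73.6] rel mouth lane 79.6 hx -99.2 0.73
scene pot [ 480.9 -126.4   28.7] rel mouth lane 80.6 hx 1.4 0.78
scene tab_edge [ 373.1 -140.5   50.1] rel mouth lane -28.2 hx 0.8 0.57
scene clip_mouth [ 399.7 -132.5   51.9] rel mouth lane -0.7 hx -3.5 0.76
top handle [469.3 -29.6  70.7] rel mouth lane 82.1 hx -96.1 0.69
top pot [ 479.5 -126.2   30.1] rel mouth lane 79.2 hx 1.0 0.64
top tab_edge [ 373.6 -141.9   50.1] rel mouth lane -27.9 hx 2.3 0.73
top clip_mouth [ 399.3 -139.5   52.5] rel mouth lane -2.1 hx 3.4 0.98
```

View pics/d9.png

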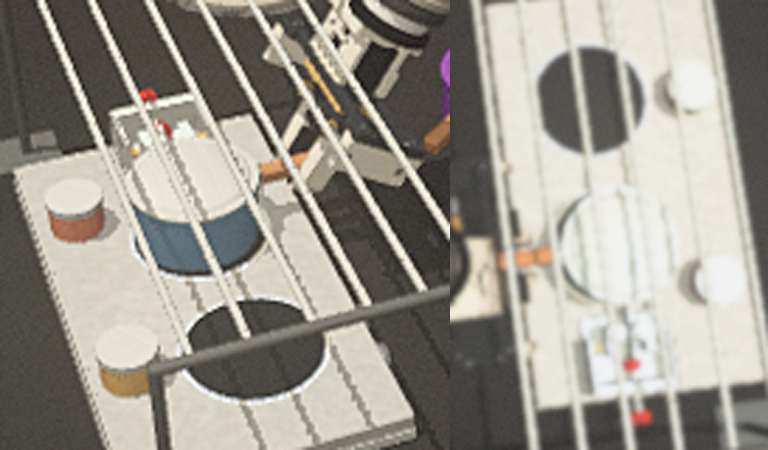

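Released: zero force, and the pot stayed parallel and seated. I'll open wider and back straight out along the tool axis.

>>> send_rows(series="0 0 0 0 0;0 0 0 0 0;0 -0.3 0 0 0;0 -0.8 0 0 0;0 -1.6 0 0 0;0 -2.8 0 0 0;0 -4.2 0 0 0;0 -5.6 0 0 0")

```text
time: 34.08
tool_pos: [452.6, 54.1, 201.6]
tcp_rot: [-1.554, 1.0, -1.409]
contact_force: [0.8, 1.4, -0.1]
grip_width: 45.9
```

>>> send_rows(series="0 -1.5 0 0 0;0 -3 0 0 0;0 -3 0 0 0")

```text
time: 34.45
tool_pos: [446.0, 103.1, 278.6]
tcp_rot: [-1.543, 1.001, -1.397]
contact_force: [-0.5, -0.0, -0.4]
grip_width: 46.0
```

```bash
python3 f.py; python3 look.py d10; python3 - <<'E'
from h import *
np.set_printoptions(precision=1,suppress=True)
P={n:capture(n) for n in("scene","top","wrist")}
for n in("scene","wrist"): cv2.imwrite(f"pics/{n}_e.png",P[n]["pixels"][:,:,::-1])
for t in "tin_a spool_a pliers_a cutter".split():
    for n in ("scene","top"): print(t,n,[(np.round(r["point"],1),round(float(r["score"]),2)) for r in place_of(P[n],t)][:3])
E
```

```text
lane,hx -0.4590629833543843 -0.018547736506969628 [-0.46 -0.04 -0.39] 0.605657530640883 [ 0.3   0.09 -0.02] 8.57791831330946 0.015143672836583522 [446.02 103.12 278.55] 45.997494263550244
34.45 [446.02 103.12 278.55] F lane -0.4590629833543843 hx -0.018547736506969628 z -0.39463679910298843 M [ 0.3   0.09 -0.02] w 45.997494263550244 zaz 8.57791831330946 q [ 0.42  0.29  1.59 -0.56  1.44  0.41]
scene handle [466.9 -28.8  73.7] rel mouth lane 79.8 hx -97.2 0.97
scene handle [ 485.3 -120.7   26.9] rel mouth lane 85.7 hx -3.7 0.52
scene tab_edge [ 375.3 -140.2   49.9] rel mouth lane -25.9 hx 0.8 0.8
scene clip_mouth [ 402.1 -131.7   54.4] rel mouth lane 1.8 hx -4.0 0.65
top handle [470.  -29.3  70.7] rel mouth lane 82.8 hx -96.3 0.56
top pot [ 483.9 -123.8   26.2] rel mouth lane 83.9 hx -0.8 0.87
top pot [ 481.8 -123.    28.8] rel mouth lane 81.9 hx -1.9 0.61
top tab_edge [ 375.3 -140.1   50.9] rel mouth lane -25.9 hx 0.7 0.77
top clip_mouth [ 402.6 -137.7   54.7] rel mouth lane 1.4 hx 2.0 0.92
tin_a scene [(array([ 646.2, -208.2,   32.7]), 0.74), (array([ 448.4, -223.3,   31.6]), 0.63), (array([ 373.9, -142.8,   53.5]), 0.21)]
tin_a top [(array([ 645.5, -205.8,   26.4]), 0.57), (array([ 447.6, -228. ,   29.8]), 0.53)]
spool_a scene [(array([ 461.8, -384.7,    2.7]), 0.67), (array([538.3,  -1.8, 217.2]), 0.24)]
spool_a top [(array([ 612.7, -386.3,    0.6]), 0.78), (array([ 463.8, -387.7,    1.9]), 0.62)]
pliers_a scene [(array([566.3, 452.7,  -0. ]), 0.89), (array([427.8, 341.2,   2.3]), 0.83), (array([ 482.5, -127.4,   28.2]), 0.62)]
pliers_a top [(array([566.8, 456. ,   1. ]), 0.44)]
cutter scene [(array([580.8, 231.4,  -1. ]), 0.85), (array([ 450.9, -219.8,   28.3]), 0.3)]
cutter top [(array([575.9, 231.2,  -1. ]), 0.76), (array([ 374.2, -140.1,   48.6]), 0.74)]
```

View pics/scene_e.png

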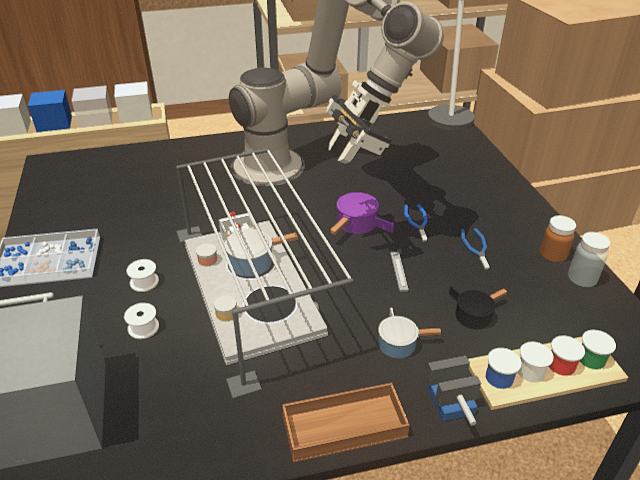

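View pics/d10.png

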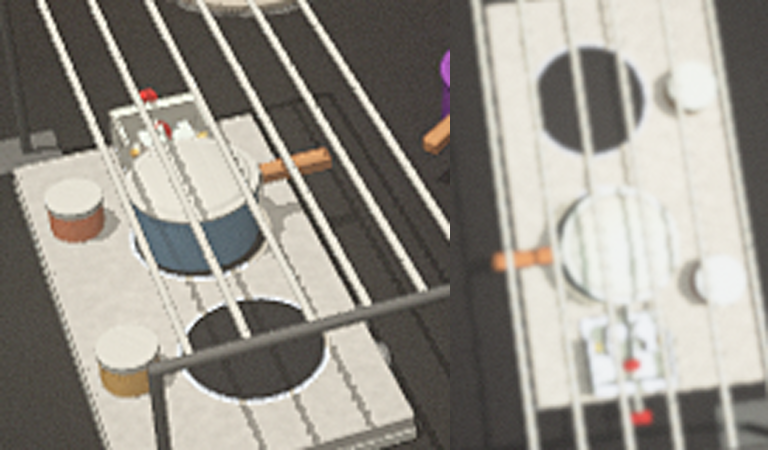

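View pics/wrist_e.png

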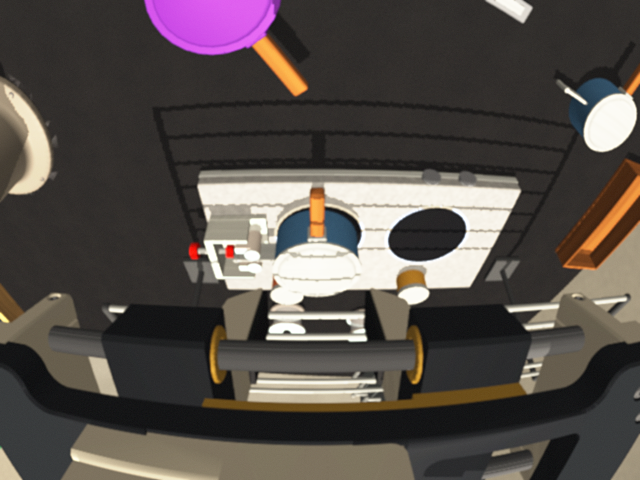

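```bash
python3 - <<'E'
import cv2
a=cv2.imread("pics/wrist_e.png")[160:310,170:380]; cv2.imwrite("pics/we2.png",cv2.resize(a,None,fx=3.8,fy=3.8,interpolation=2))
E
```

```text
(no output)
```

View pics/we2.png

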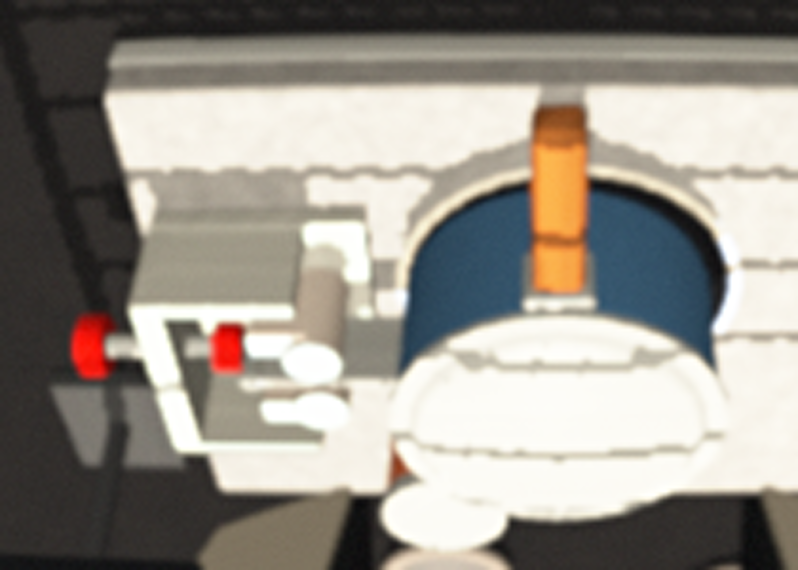

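The enlarged view shows the tab between the white jaws (310,360)/(320,410), with its bead up against the red disc at (230,345). The pot stands flat on the target disc and the gripper is clear. The tins, the spools and the cutter read within a few mm of where they started. I'll hand the job in.

```bash
python3 -c "
from plant import *
print(close_job())"
```

```text
the job is handed in; nothing more can be done
None
```

The pot is in the clip with its tab up against the red stop, standing flat, and the job is handed in. The gripper let go and backed clear at about 34.5 s of the 56 s allowed.

**How it was done**
- The moves allow no direct tilting. I got the 33° lean by stretching the arm past its reach on the robot's right side, since the tilt carries over into later moves.
- I then gripped the handle under the front rod, slid the pot down the lane, and pushed the tab through the jaws in 1.5–3 mm steps. It met the stop about 26 mm past the clip mouth.
- I held about 15–16 N along the lane. The highest total wrist force I read while pressing was 18.7 N, under the 2 kg limit. I only read the force at the end of each move.
- The off-centre push turned the pot by about 2–3°. I corrected that with light pressure still on, then let go.

**Last checks**
- **Pot:** the tab points at about 8.3°, against 7.75° for the hotplate. The pot's centre is within about 2 mm of x = 0 and about 4 mm of the target along the lane. The bead is seen at the red stop.
- **Bystanders:** the tins, spools and cutter read where they started, within the detector's few mm. Both pliers still matched in the side view, but the overhead view found only one of them. The wrist force after letting go was about zero.

**Doubts**
- **Joint 3:** it read 0.036–0.038 during the stretches, just under its stated 0.04 limit.
- **Force spike:** there was one brief 9 N reading at full stretch near a grey block. I took it as a transient.
- **Height:** the tool rose about 0.4 mm under full push. I think that was the tool twisting, not the pot lifting.

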